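# Set a miniature up in its frame for gluing

### The arm

A 6-joint arm with a two-finger parallel gripper is mounted at the origin on the work surface. World frame = base frame: x ahead of the robot, y to its left, z up, the work surface at z = 0. Lengths are in mm, angles in rad, forces in N, time in s.
With the tool pointing down it reaches from about 400 to 925 mm from the base axis. Payload 3.4 kg.
Tool frame: the origin (TCP) lies midway between the tips of the shut fingers; the grasp point (between the pads) lies 19 mm behind it (arm.pinch_z is the distance from the TCP to the grasp point, in mm); x points along the fingers, y is the direction in which the jaws open and shut, and the axes are right-handed (so a half turn about x gives the same grasp; the last joint's range is limited). The gripper opens to 85 mm and grips with 20 to 120 N. Pads are 22 mm wide; open, the fingers measure 114 mm over their backs; the gripper's body (76 mm by 85 mm) begins 54 mm behind the grasp point. The pads swing forward as they close: fully open they stand 13 mm farther back than shut.
Start: joints at [-1.383, 0.307, 1.506, -0, 1.328, -0.073], TCP at [148.797, -555.419, 231.305] pointing down, gripper open.
Joint ranges: [-3.12, 3.12], [-1.05, 2.28], [0.14, 2.33], [-1.42, 4.57], [0.1, 2.73], [-2.68, 2.68]. Speed limits (rad/s): [2.57, 2.57, 3.14, 3.14, 3.14, 3.14].

### API

Orientations are given as a 3x3 rotation matrix whose columns are the frame's x, y, z axes.
In Python, from rig import get_obs, cams, arm gives the robot as it stands.
- The arm moves only by the shell command python3 -m handwheel 'ROWS' [FORCE]. ROWS is JSON, one flat list of numbers, 7 for each row, row after row: the turn, a rotation vector about the tool's x, y, z in degrees, then the shift along the tool's x, y, z in mm, then the finger opening in mm, from 0 to 85.4. In form: [ax, ay, az, x, y, z, claw, ax, ay, az, x, y, z, claw, ...]. A call has 1 to 10 rows; each row shifts and turns the pose as measured when the row begins, along the tool's axes as they then stand; what a row does not reach is not made up. A row lasts 1/8 s, in which the tool goes at most 62.5 mm and 10.7 degrees, less where a joint would pass 70% of its speed; a pose out of reach is approached as far as the arm can. A call with a gripper value outside its range is refused whole. The fingers move at their own pace and stop on an object; FORCE is the grip in N (left out, the last holds). Time passes only in rows, so rows that do not move let the fingers close. It gives the time, the measured TCP pose, the force and the opening at its end, in the units of the state.
- get_obs(): the state, without advancing time (a new reading comes with each control period).
- cams.get_image(name): name is "scene" or "top" or "wrist"; returns a dict with "color" (384x512x3 uint8, red, green, blue), "mtx" (3x3 intrinsics, pixels), "world_from_camera" (4x4, takes a point from camera to world coordinates); the wrist camera has in their place "T_tool_cam" (4x4, takes a point from camera to tool coordinates, whose origin is the TCP and whose axes are the tool frame's). Camera axes: x right, y down, z forward; pixel columns grow to the right and rows downward; lengths in mm; the calibration is good to about 2 mm. The wrist camera is an equidistant fisheye: a pixel r from the principal point sees the ray r / f radians off the axis. A picture is of the moment at which its call begins: read the wrist's pose just before it. There is no depth.
- arm.job_done(): hands the job in, once; it reports no verdict.
The state is a dict: "clock": time; "q": joint angles; "joint_velocities": joint speeds; "tau": joint torques, N m; "ee_pos": TCP position; "ee_rot": TCP orientation; "contact_force": force on the tool from outside, world axes, zero at the start; "ft_torque": the same for the moment, N m; "width": finger opening in mm.
Only numpy, scipy, OpenCV 4.12 (cv2) and the standard library are available. Lean on these libraries where they do the work, as an engineer would, in place of code of your own. Each camera call takes 0.05 s, during which the arm holds its last target.

### The job

Set the miniature painting up in the gluing jig. First slide the long bare board lengthways under the jig's hold-down bar, straight and right home against the stop; then, in this order, lay the square frame squarely in the middle of the part of the board left open in front of the bar, stand the painted panel block flat inside the frame with its painted face still up, lay the cork pad centrally on the panel and stand the steel weight upright on the middle of the pad. Leave the jar, the dish and the tape roll where they stand, and let go of everything.

Things in the scene. Friction and masses are not known exactly. Their poses are not given: they have to be found in the camera images.
- jig: Gluing jig fixed to the table, left or right of its middle: white-coated base plate, aluminium hold-down bar across it on two wooden posts, wooden stop beyond. Origin on the table surface; x = the way the board slides in (away from the robot, +-0.3 rad), y across, z up. In its frame (mm): plate x -115 to 90, y -65 to 65, top z 10; stop's near face x 70, top z 28. Board home: its centre at x -5.
- jig_bar (a point): Middle of the jig's hold-down bar, at jig x 42, y 0, z 36 mm; same axes as the jig. Bar 24 mm along x, 130 mm across, 12 mm thick: underside z 30, top z 42, so the slot over the plate is 20 mm high; 82 mm free between its two posts. With the board home, 110 mm of it lie open before the bar (jig x -80 to 30, middle at x -25).
- board_c (a point): Long bare wooden backing board, 150 x 60 x 12 mm, lying flat on the table on the other side from the jig. Reported point: its centre, half-way up; z up, x along its length, y across its 60 mm width. Both ends alike.
- frame_c (a point): Small square dark-wood frame, open in the middle (no back): outside 60 x 60 mm, opening 44 x 44 mm, bars 8 mm wide, 16 mm high, lying flat. Reported point: its centre, half-way up; z up, x and y along its sides.
- panel_c (a point): Miniature painting: a square wooden block 34 x 34 mm and 40 mm high, its dark painted face on top. In the frame it has about 5 mm to spare on each side and stands 24 mm proud of the frame, so it must be held by its upper part. Reported point: its centre, half-way up; z up, x and y along its sides.
- pad_c (a point): Flat square cork pad, 44 x 44 x 12 mm, solid. Reported point: its centre, half-way up; z up, x and y along its sides.
- weight_c (a point): Round steel weight, about 0.28 kg, standing: body 36 mm across and 34 mm high, with a small knob 16 mm across on top, 44 mm high in all. Reported point: its centre, half-way up; z up, z is its axis.
- jar_c (a point): Bystander, to be left alone: round glass paint jar with white cap, 50 mm across, 56 mm high. Reported point: its centre, half-way up; z up, z is its axis.
- dish_c (a point): Bystander, to be left alone: small white open ceramic cup, 56 mm across, 45 mm high. Reported point: its centre, half-way up; z up, z is its axis.
- tape_c (a point): Bystander, to be left alone: roll of paper tape lying flat, 60 mm across, 38 mm hole, 24 mm high. Reported point: its centre, half-way up; z up, z is its axis.
There are look-alikes about, which are no part of the job. Of the things that look like the part that bears pad_c, take the one that is nearest to the robot's base at the start.

How it is judged (in metres and radians):
On the way, in this order (a step that is already met when the one before it is completed fails the run):
1. the board is flat under the bar and home against the stop (x of board_c in the frame of jig between -0.013 and 0.002 m and y of board_c in the frame of jig between -0.014 and 0.014 m and z of board_c in the frame of jig between 0.012 and 0.02 m and angle between the x axis of board_c and the x axis of jig, either way round below 0.15 rad), for 0.2 s.
2. the frame lies flat in the middle of the open part of the board (all of step 1 and x of frame_c in the frame of jig between -0.04 and -0.01 m and y of frame_c in the frame of board_c between -0.012 and 0.012 m and z of frame_c in the frame of jig between 0.026 and 0.034 m and (angle between the x axis of frame_c and the x axis of board_c, either way round below 0.2 rad or angle between the x axis of frame_c and the y axis of board_c, either way round below 0.2 rad)), for 0.2 s.
3. the panel stands flat inside the frame (all of step 2 and horizontal distance between panel_c and frame_c below 0.01 m and angle between panel_c's own z axis and vertical below 0.12 rad and z of panel_c in the frame of jig between 0.038 and 0.046 m), for 0.2 s.
4. the cork pad lies on the panel (horizontal distance between panel_c and frame_c below 0.01 m and angle between each of panel_c, pad_c's own z axis and vertical below 0.12 rad and z of panel_c in the frame of jig between 0.038 and 0.046 m and horizontal distance between pad_c and panel_c below 0.012 m and z of pad_c in the frame of jig between 0.064 and 0.072 m), for 0.2 s.
5. the weight stands on the pad (all of step 4 and horizontal distance between weight_c and pad_c below 0.012 m and angle between weight_c's own z axis and vertical below 0.12 rad and z of weight_c in the frame of jig between 0.092 and 0.1 m), for 0.2 s.
At the end, for the whole second after the job is handed in: Board flat under the bar, within 8 mm of the stop, 0.15 rad of straight; frame on it, square (0.2 rad), within 15 mm along / 12 mm across of the open part's middle; panel upright in the frame (10 mm); pad flat on the panel (12 mm); weight upright on the pad (12 mm); all at rest, bystanders left (all of step 2 and all of step 5 and linear speed of each of board, frame, panel, pad, weight below 0.02 m/s); the robot touches nothing.
It fails at once if the jar is moved by more than 30 mm (distance of jar_c from where it was at the start of the episode above 0.03 m).
It fails at once if the dish is moved by more than 30 mm (distance of dish_c from where it was at the start of the episode above 0.03 m).
It fails at once if the tape roll is moved by more than 30 mm (distance of tape_c from where it was at the start of the episode above 0.03 m).
It also fails if it takes over 128 s, if anything falls off the work surface, if the arm or the gripper's body presses on something with over 40 N, if the wrist force passes 120 N, or if a joint passes its speed limit or range.

## Working session

There is one attempt and no reset: what is moved stays moved. The work goes in short steps, Python scripts to look and compute and a shell command to move; the robot and the scene stay as the last step left them, time stands still between calls to the robot, and variables do not carry over. Pictures are saved under pics/ and viewed, and the job is handed in when it is done.

```bash
ls; mkdir -p pics; python3 - <<'E'
from rig import get_obs,cams,arm
import cv2,numpy as np
o=get_obs();print({k:np.round(v,3).tolist() for k,v in o.items()})
for n in ["scene","top","wrist"]:
    d=cams.get_image(n);cv2.imwrite(f"pics/{n}0.png",d["color"][:,:,::-1])
    print(n,{k:np.round(v,3).tolist() for k,v in d.items() if k!="color"})
E
```

```text
pics
{'clock': 0.0, 'q': [-1.383, 0.308, 1.508, -0.0, 1.328, -0.074], 'joint_velocities': [0.002, 0.001, 0.001, 0.003, 0.001, 0.002], 'tau': [0.004, -45.755, -25.191, 0.001, 0.013, 0.0], 'ee_pos': [148.645, -554.716, 230.381], 'ee_rot': [[-0.0, 0.259, -0.966], [0.002, -0.966, -0.259], [-1.0, -0.002, -0.0]], 'contact_force': [-0.15, 0.009, -0.576], 'ft_torque': [-0.006, -0.049, -0.013], 'width': 85.317}
scene {'mtx': [[407.874, 0.0, 248.108], [0.0, 407.874, 196.379], [0.0, 0.0, 1.0]], 'world_from_camera': [[-0.009, 0.634, -0.773, 1543.35], [1.0, 0.021, 0.005, -15.3], [0.019, -0.773, -0.634, 838.754], [0.0, 0.0, 0.0, 1.0]]}
top {'mtx': [[411.758, 0.0, 256.743], [0.0, 411.758, 196.222], [0.0, 0.0, 1.0]], 'world_from_camera': [[0.027, -0.997, 0.068, 537.499], [-0.999, -0.026, 0.024, -14.548], [-0.022, -0.069, -0.997, 1044.242], [0.0, 0.0, 0.0, 1.0]]}
wrist {'mtx': [[297.319, 0.0, 252.139], [0.0, 297.319, 190.922], [0.0, 0.0, 1.0]], 'T_tool_cam': [[0.001, -0.274, 0.962, -141.561], [1.0, 0.002, -0.0, 0.414], [-0.001, 0.962, 0.274, -68.977], [0.0, 0.0, 0.0, 1.0]]}
```

```bash
python3 - <<'E'
import cv2
for n in ["scene","top"]:
    a=cv2.imread(f"pics/{n}0.png");cv2.imwrite(f"pics/{n}0b.png",cv2.resize(a,(800,600),interpolation=cv2.INTER_CUBIC))
E
```

```text
(no output)
```

View pics/scene0b.png

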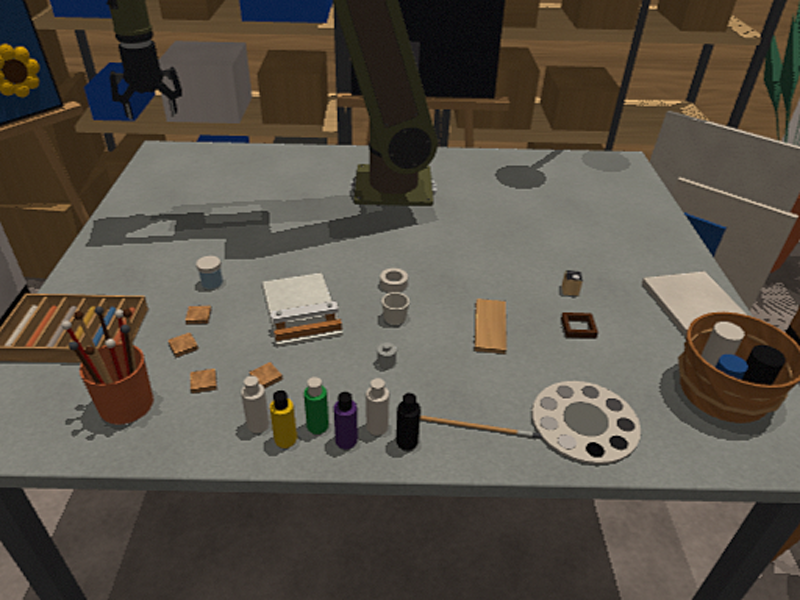

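View pics/top0b.png

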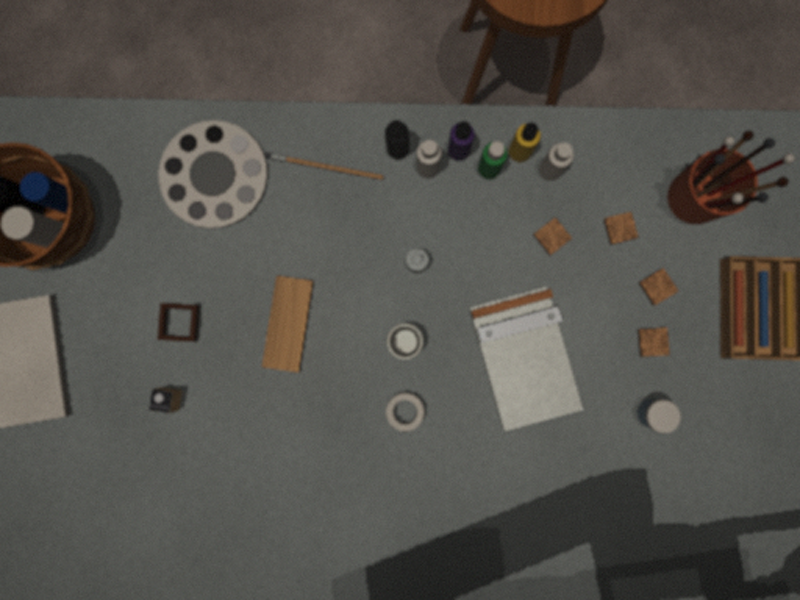

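View pics/wrist0.png

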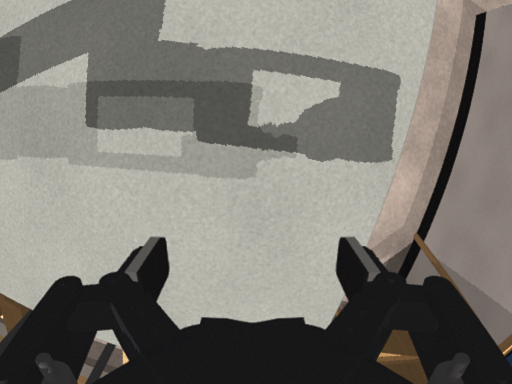

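```bash
cat > h.py <<'E'
from rig import get_obs,cams,arm
import cv2,numpy as np
def ray(d,px,z):
    M=d["mtx"];T=d["world_from_camera"]
    v=T[:3,:3]@np.array([(px[0]-M[0,2])/M[0,0],(px[1]-M[1,2])/M[1,1],1]);o=T[:3,3]
    return (o+v*(z-o[2])/v[2])[:2]
def proj(d,P):
    T=np.linalg.inv(d["world_from_camera"]);p=T[:3,:3]@np.array(P,float)+T[:3,3];q=d["mtx"]@p;return q[:2]/q[2]
def wtools():
    o=get_obs();d=cams.get_image("wrist");d["Twt"]=(o["ee_rot"],o["ee_pos"]);return d
def wray(d,px,z):
    M=d["mtx"];a=np.array([px[0]-M[0,2],px[1]-M[1,2]]);r=np.hypot(*a);th=r/M[0,0]
    c=np.r_[np.sin(th)*a/max(r,1e-9),np.cos(th)]
    T=d["T_tool_cam"];R,p=d["Twt"];v=R@(T[:3,:3]@c);o=R@T[:3,3]+p
    return (o+v*(z-o[2])/v[2])[:2]
def wproj(d,P):
    T=d["T_tool_cam"];R,p=d["Twt"];c=T[:3,:3].T@(R.T@(np.array(P,float)-p)-T[:3,3])
    th=np.arctan2(np.hypot(c[0],c[1]),c[2]);u=c[:2]/np.hypot(c[0],c[1]);return d["mtx"][:2,2]+u*th*d["mtx"][0,0]
def save(im,name,box=None,s=1):
    if box: im=im[box[1]:box[3],box[0]:box[2]]
    cv2.imwrite("pics/"+name,cv2.resize(im[:,:,::-1],None,fx=s,fy=s,interpolation=cv2.INTER_CUBIC))
E
python3 - <<'E'
from h import *
d=cams.get_image("top")
im=d["color"]
save(im,"top1a.png",(80,150,280,290),4);save(im,"top1b.png",(240,130,440,280),4)
s=cams.get_image("scene")
save(s["color"],"sc1.png",(90,150,290,270),4)
save(s["color"],"sc1b.png",(280,150,480,270),4)
f=512/800
for n,p,z in [("pad1",(654,342),12),("pad2",(658,286),12),("pad3",(621,228),12),("pad4",(552,236),12),("board",(288,324),12),("frame",(180,322),16),("panel",(162,399),40),("weight",(417,260),44),("dish",(405,341),45),("tape",(405,412),24),("jar",(662,415),56)]:
    q=ray(d,(p[0]*f,p[1]*f),z);print(n,q.round(1),np.hypot(*q).round(1))
E
```

```text
pad1 [ 562.  -392.7] 685.6
pad2 [ 651.5 -398.9] 764.0
pad3 [ 743.9 -339.9] 817.8
pad4 [ 728.3 -229.6] 763.6
board [575.1 192.1] 606.4
frame [573.6 366.3] 680.6
panel [451.7 379.6] 590.0
weight [679.5 -13.1] 679.6
dish [552.4   2.3] 552.4
tape [ 4.413e+02 -4.000e-01] 441.3
jar [ 451.2 -388.6] 595.5
```

View pics/top1a.png

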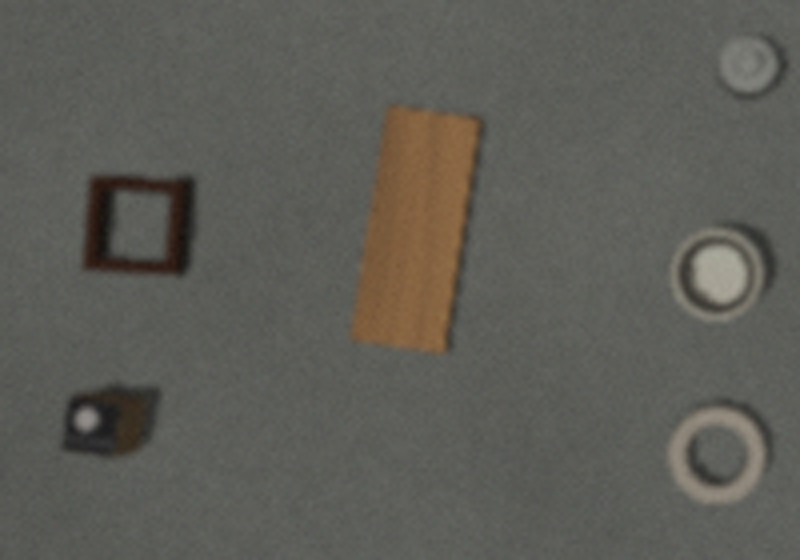

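View pics/top1b.png

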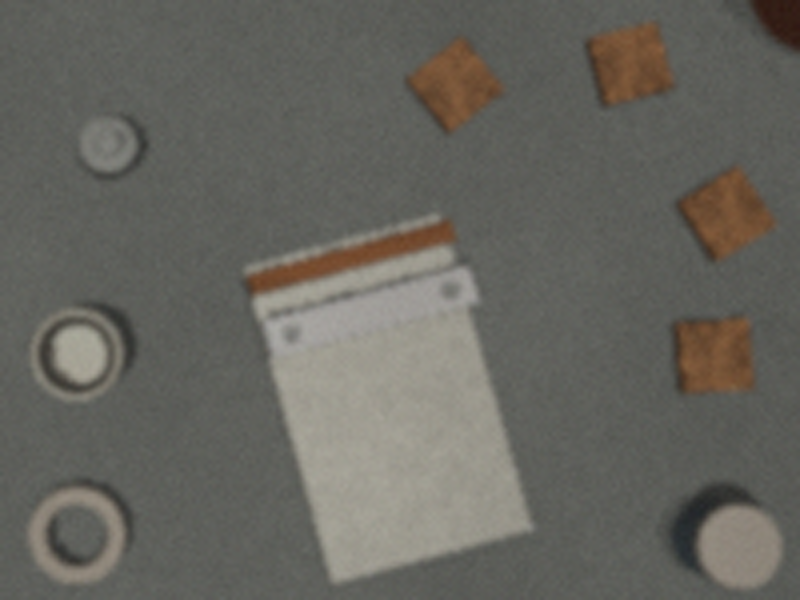

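View pics/sc1.png

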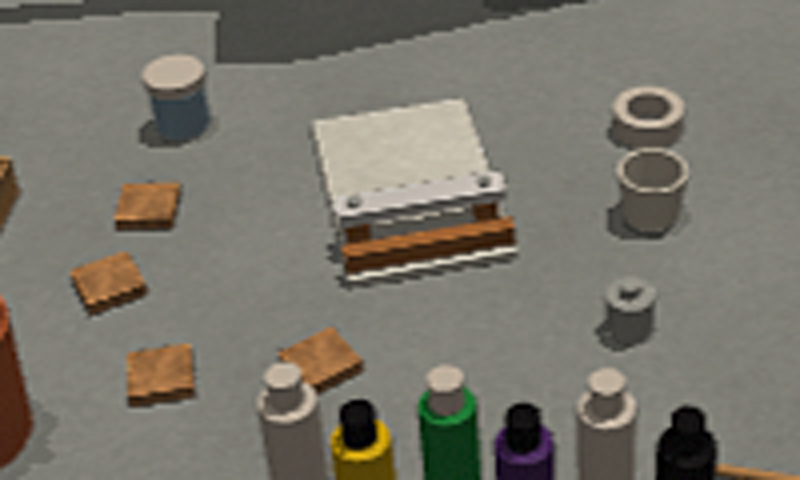

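View pics/sc1b.png

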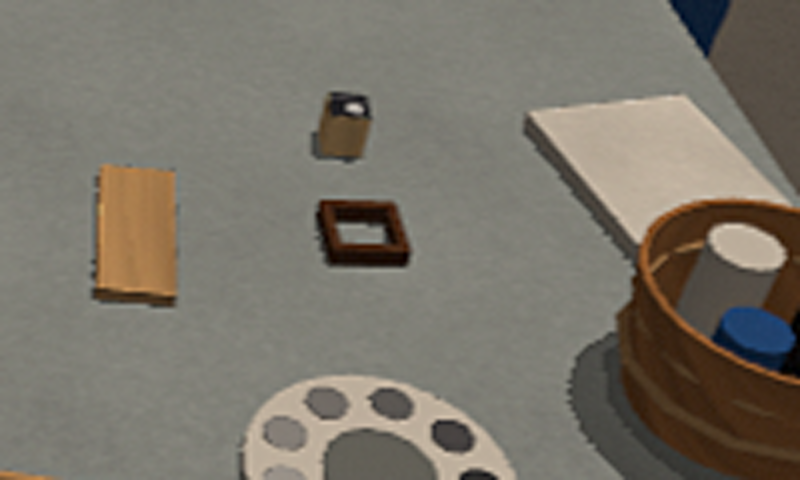

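```bash
cat > m.py <<'E'
from h import *
def rect(mask,d,z,cen=None,rf=ray):
    cs,_=cv2.findContours(mask.astype(np.uint8),cv2.RETR_EXTERNAL,cv2.CHAIN_APPROX_NONE)
    out=[]
    for c in cs:
        if cv2.contourArea(c)<60: continue
        w=np.array([rf(d,p[0],z) for p in c],np.float32)
        (x,y),(a,b),t=cv2.minAreaRect(w)
        if a<b:a,b,t=b,a,t+90
        t=(t+90)%180-90
        M=cv2.moments(c);out.append(((x,y),(a,b),t,(M["m10"]/M["m00"],M["m01"]/M["m00"])))
    return out
E
python3 - <<'E'
from m import *
d=cams.get_image("top");im=cv2.GaussianBlur(d["color"],(3,3),0)
hsv=cv2.cvtColor(im,cv2.COLOR_RGB2HSV)
H,S,V=[hsv[:,:,i] for i in range(3)]
print([tuple(hsv[y,x]) for x,y in [(184,207),(418,218),(104,208),(342,250),(330,208),(320,194),(300,350),(112,195)]])
wood=(S>90)&(H<25)
for r in rect(wood&(V>70),d,12): 
    if 60<r[3][0]<460 and r[3][1]>120: print("wood",np.round(r[0],1),np.round(r[1],1),round(r[2],1),np.round(r[3],1))
fr=(S>90)&(V<75)
for r in rect(fr,d,16):
    if 60<r[3][0]<460 and r[3][1]>120: print("dark",np.round(r[0],1),np.round(r[1],1),round(r[2],1),np.round(r[3],1))
wh=(S<40)&(V>115)
for r in rect(wh,d,10):
    if 60<r[3][0]<460 and r[3][1]>120: print("white",np.round(r[0],1),np.round(r[1],1),round(r[2],1),np.round(r[3],1))
cv2.imwrite("pics/masks.png",np.dstack([wood*255,fr*255,wh*255]))
E
```

```text
[(np.uint8(15), np.uint8(129), np.uint8(134)), (np.uint8(13), np.uint8(133), np.uint8(117)), (np.uint8(10), np.uint8(135), np.uint8(34)), (np.uint8(24), np.uint8(22), np.uint8(160)), (np.uint8(21), np.uint8(11), np.uint8(161)), (np.uint8(12), np.uint8(114), np.uint8(119)), (np.uint8(45), np.uint8(14), np.uint8(37)), (np.uint8(9), np.uint8(95), np.uint8(51))]
wood [ 562.9 -391.3] [44.4 42.1] -88.4 [418.1 218.6]
wood [ 618.1 -165.6] [130.7  11.7] -73.5 [327.1 194. ]
wood [576.7 193.8] [148.4  60. ] -6.8 [183.7 207. ]
wood [ 651.4 -399.2] [44.  43.5] -56.3 [421.2 183. ]
wood [ 729.4 -229.9] [44.  42.2] -50.8 [353.3 150.7]
wood [ 745. -339.] [44.5 42.9] -74.5 [397.1 145.5]
wood [ 812.  -482.2] [107.5  61.2] 31.5 [452.5 124.3]
dark [574.2 370.2] [59.6 54.5] 88.0 [113.6 205.8]
white [ 445.1 -408. ] [46.8 46.4] -88.3 [424.7 266.4]
white [439.8   1. ] [57.8 56.2] 46.8 [258.6 263.7]
white [553.6   0.9] [35.1 30.1] 1.6 [259.8 217.8]
white [ 522.3 -196.6] [184.4 138.3] 16.5 [337.8 233.2]
white [685.4 -12. ] [27.8 25.5] -88.6 [265.5 166.3][ WARN:0@1.101] global loadsave.cpp:1063 imwrite_ Unsupported depth image for selected encoder is fallbacked to CV_8U.
```

View pics/masks.png

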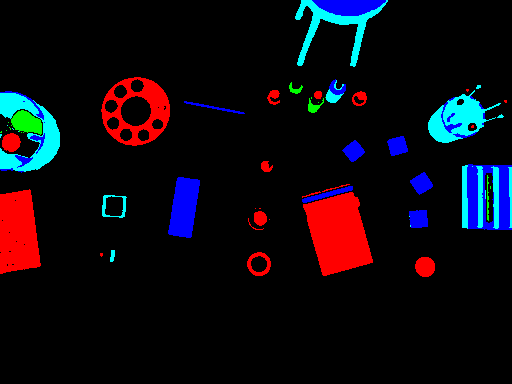

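```bash
python3 -m handwheel '[10.5,0,0,0,0,-60,85,10.5,0,0,0,-20,-55,85,0,0,0,0,-40,-45,85,0,0,0,0,-50,-30,85,0,0,0,0,-55,-25,85,0,0,0,0,-55,-15,85,0,0,0,0,-55,-15,85,0,0,0,0,-55,-15,85,0,0,0,0,-30,0,85]'
cat > jl.py <<'E'
from m import *
import sys
d=wtools();save(d["color"],sys.argv[1]);o=get_obs()
print(o["clock"],o["ee_pos"].round(1),np.degrees(np.arctan2(o["ee_rot"][1,1],o["ee_rot"][0,1])).round(2),o["ee_rot"][2].round(3),o["contact_force"].round(1),round(o["width"],1))
E
python3 jl.py w1.png
```

```text
clock: 1.42
ee_pos: [442.9, -187.3, 229.8]
ee_rot: [[0.004, -0.103, -0.995], [-0.003, -0.995, 0.103], [-1.0, 0.003, -0.004]]
contact_force: [-0.3, 0.2, 0.6]
width: 84.7
1.475 [ 442.1 -184.2  229.7] -95.88 [-1.    -0.001 -0.003] [-0.8  2.6 -0.3] 84.9
```

View pics/w1.png

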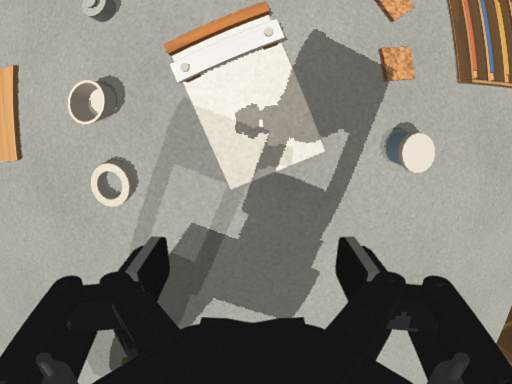

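```bash
python3 - <<'E'
import cv2
a=cv2.imread("pics/w1.png")[0:200,150:350];cv2.imwrite("pics/w1z.png",cv2.resize(a,None,fx=3,fy=3,interpolation=cv2.INTER_CUBIC))
a=cv2.imread("pics/top1b.png")
E
```

```text
(no output)
```

View pics/w1z.png

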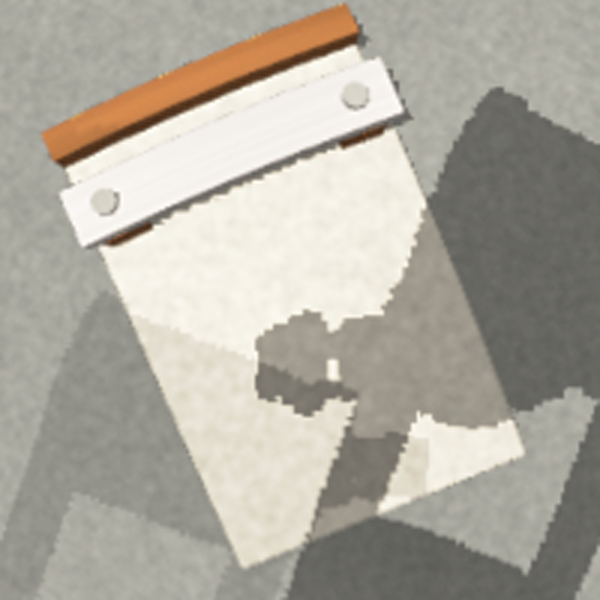

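```bash
cat > fit.py <<'E'
from m import *
def fit2(L,W):
    L=np.array(L,float);W=np.array(W,float);l=L-L.mean(0);w=W-W.mean(0)
    t=np.arctan2((l[:,0]*w[:,1]-l[:,1]*w[:,0]).sum(),(l*w).sum());R=np.array([[np.cos(t),-np.sin(t)],[np.sin(t),np.cos(t)]])
    p=W.mean(0)-R@L.mean(0);return p,np.degrees(t),(W-(L@R.T+p))
E
python3 - <<'E'
from fit import *
d=wtools()
pts=[((245,568),(-115,65),10),((524,455),(-115,-65),10),((86,246),(30,65),42),((405,107),(30,-65),42),((62,190),(54,65),42),((383,58),(54,-65),42)]
p,t,r=fit2([a[1] for a in pts],[wray(d,(150+a[0][0]/3,a[0][1]/3),a[2]) for a in pts]);print("wrist",p.round(1),t.round(2),r.round(1).tolist())
d=cams.get_image("top")
pts=[((330,583),(-115,65),10),((533,530),(-115,-65),10),((276,356),(30,65),42),((480,302),(30,-65),42),((470,266),(54,-65),42),((262,319),(54,65),42)]
p,t,r=fit2([a[1] for a in pts],[ray(d,(240+a[0][0]/4,130+a[0][1]/4),a[2]) for a in pts]);print("top",p.round(1),t.round(2),r.round(1).tolist())
E
```

```text
wrist [ 541.8 -183.3] 16.78 [[1.0, -1.3], [0.3, 2.4], [-0.4, -1.2], [1.2, 1.1], [-0.4, -1.1], [-1.8, 0.1]]
top [ 542.8 -187.7] 16.3 [[0.8, -0.1], [0.5, 0.1], [0.5, -1.5], [-0.0, 0.7], [-1.3, 0.2], [-0.3, 0.6]]
```

```bash
cat > to.py <<'E'
from m import *
import sys
x,y,z,psi=map(float,sys.argv[1:5])
o=get_obs();R=o["ee_rot"];p=o["ee_pos"]
a=np.radians(psi);T=np.column_stack([(0,0,-1),(np.cos(a),np.sin(a),0),(np.sin(a),-np.cos(a),0)])
from scipy.spatial.transform import Rotation as Ro
print("pos",p.round(1),"w",round(o["width"],1),"F",o["contact_force"].round(1),"t",round(o["clock"],2))
print("turn",np.degrees(Ro.from_matrix(R.T@T).as_rotvec()).round(2),"shift now-axes",(R.T@(np.array([x,y,z])-p)).round(1),"target-axes",(T.T@(np.array([x,y,z])-p)).round(1))
E
python3 to.py 537 198 150 -96.8
```

```text
pos [ 442.  -188.5  229.8] w 85.2 F [-0.1 -1.4  0.1] t 1.57
turn [ 0.95 -0.2  -0.19] shift now-axes [  78.7 -394.4  -54.8] target-axes [  79.8 -395.   -48.6]
```

```bash
python3 -m handwheel '[1,0,0,10,-55,-7,85,0,0,0,10,-55,-7,85,0,0,0,10,-55,-7,85,0,0,0,10,-55,-7,85,0,0,0,10,-55,-7,85,0,0,0,10,-55,-7,85,0,0,0,10,-50,-7,85,0,0,0,10,-10,0,85,0,0,0,0,0,0,85,0,0,0,0,0,0,85]'
python3 jl.py w2.png; python3 to.py 537 198 150 -96.8
```

```text
clock: 2.82
ee_pos: [552.0, 187.5, 145.7]
ee_rot: [[0.014, -0.136, -0.991], [-0.014, -0.991, 0.136], [-1.0, 0.012, -0.016]]
contact_force: [-0.4, -0.4, -0.5]
width: 85.1
2.875 [551.9 187.3 145.8] -97.85 [-1.     0.012 -0.016] [-0.3 -0.9  0. ] 85.2
pos [551.9 187.3 145.8] w 85.2 F [-0.3 -0.9  0. ] t 2.88
turn [-1.05 -0.88 -0.69] shift now-axes [-4.6 -8.5 16.1] target-axes [-4.2 -8.9 16. ]
```

View pics/w2.png

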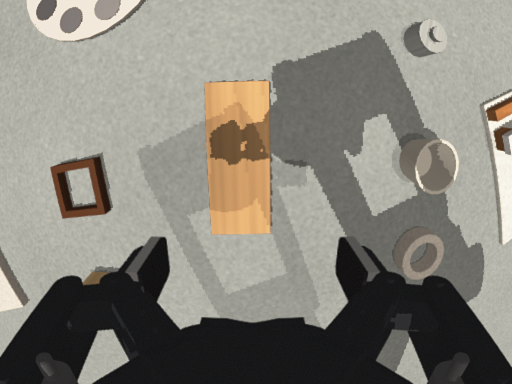

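```bash
cat > wb.py <<'E'
from m import *
import sys
z=float(sys.argv[1]);lo=int(sys.argv[2]);x0,y0,x1,y1=map(int,sys.argv[3:7])
d=wtools();save(d["color"],sys.argv[7]) if len(sys.argv)>7 else 0
hsv=cv2.cvtColor(cv2.GaussianBlur(d["color"],(3,3),0),cv2.COLOR_RGB2HSV);m=(hsv[:,:,1]>lo)&(hsv[:,:,0]<25)
b=np.zeros_like(m);b[y0:y1,x0:x1]=1;m&=b
for r in rect(m,d,z,rf=wray): print(np.round(r[0],1),np.round(r[1],1),round(r[2],1),np.round(r[3],1))
E
python3 wb.py 12 95 180 60 300 245; python3 wb.py 16 90 40 140 120 225
```

```text
[576.2 195.5] [148.1  59. ] -6.7 [238.  155.9]
[573.4 368.3] [67.  59.7] 88.8 [ 80.6 187.9]
```

```bash
python3 -m handwheel '[-1,-0.9,-0.7,10,-11,16,85,0,0,0,40,0,0,85,0,0,0,0,0,0,85,0,0,0,0,0,0,85]'; python3 to.py 536.5 199.7 -2 -96.7
```

```text
clock: 3.48
ee_pos: [535.8, 200.9, 96.5]
ee_rot: [[0.001, -0.12, -0.993], [0.004, -0.993, 0.12], [-1.0, -0.004, -0.0]]
contact_force: [0.1, 0.3, -0.2]
width: 84.9
pos [535.8 200.9  96.5] w 84.9 F [ 0.1  0.3 -0.2] t 3.48
turn [-0.19 -0.01  0.24] shift now-axes [98.4  1.5 -0.8] target-axes [98.5  1.1 -0.8]
```

```bash
python3 -m handwheel '[-0.2,0,0.2,40,1,-1,85,0,0,0,35,0,0,85,0,0,0,15,0,0,85,0,0,0,8,0,0,85,0,0,0,0,0,0,85]' 50; python3 to.py 536.5 199.7 -2 -96.7
```

```text
clock: 4.1
ee_pos: [542.8, 202.5, 3.1]
ee_rot: [[0.013, -0.116, -0.993], [0.005, -0.993, 0.116], [-1.0, -0.006, -0.012]]
contact_force: [0.2, -0.2, 0.4]
width: 84.9
pos [542.8 202.5   3.1] w 84.9 F [ 0.2 -0.2  0.4] t 4.1
turn [ 0.04 -0.69  0.37] shift now-axes [5.  3.5 6. ] target-axes [5.1 3.5 5.9]
```

```bash
python3 -m handwheel '[0,-0.7,0.4,3,3.5,6,85,0,0,0,2,0,0,85,0,0,0,0,0,0,58,0,0,0,0,0,0,50,0,0,0,0,0,0,50,0,0,0,0,0,0,50]' 50; python3 to.py 536.5 199.7 -2 -96.7; python3 jl.py w3.png
```

```text
clock: 4.85
ee_pos: [538.0, 200.1, 1.0]
ee_rot: [[0.004, -0.116, -0.993], [0.001, -0.993, 0.116], [-1.0, -0.001, -0.004]]
contact_force: [-0.0, -0.5, -0.3]
width: 57.9
pos [538.  200.1   1. ] w 57.9 F [-0.  -0.5 -0.3] t 4.85
turn [ 0.04 -0.22  0.06] shift now-axes [3.  0.6 1.4] target-axes [3.  0.6 1.4]
4.9 [538.  200.1   0.9] -96.66 [-1.    -0.001 -0.004] [ 0.3  0.  -0.3] 58.4
```

View pics/w3.png

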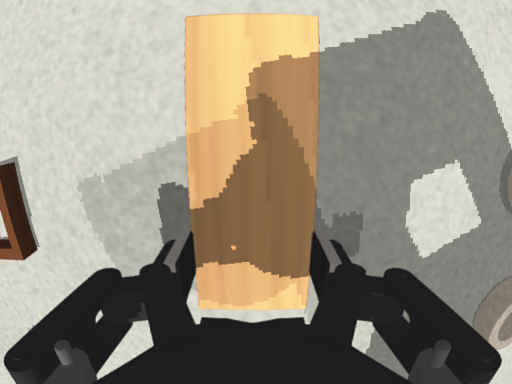

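```bash
python3 -m handwheel '[0,0,0,-30,0,0,50,0,0,0,-50,0,0,50,0,0,0,-40,0,0,50,0,0,0,0,0,0,50]'; python3 to.py 404.4 -227.8 100 -73.5; python3 jl.py w4.png
```

```text
clock: 5.4
ee_pos: [536.8, 199.8, 122.4]
ee_rot: [[0.0, -0.116, -0.993], [-0.0, -0.993, 0.116], [-1.0, 0.0, -0.0]]
contact_force: [-0.1, -0.4, -1.2]
width: 58.2
pos [536.8 199.8 122.4] w 58.2 F [-0.1 -0.4 -1.2] t 5.4
turn [-23.16  -0.    -0.03] shift now-axes [ 22.6 440.   81.9] target-axes [ 22.4 372.4 248.4]
5.45 [535.3 199.4 120.7] -96.66 [-1.     0.002  0.003] [-0.8 -0.4 -0.9] 58.6
```

View pics/w4.png

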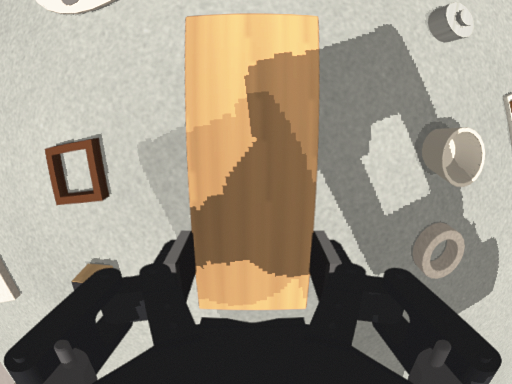

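```bash
python3 -m handwheel '[0,0,0,0,44,8,50,0,0,0,0,48,8,50,0,0,0,0,48,8,50,0,0,0,0,48,8,50,0,0,0,0,48,8,50,0,0,0,0,48,8,50,0,0,0,0,48,8,50,0,0,0,0,48,8,50,0,0,0,0,48,8,50,0,0,0,0,0,0,50]'; python3 to.py 404.4 -227.8 100 -73.5
```

```text
clock: 6.7
ee_pos: [401.1, -226.8, 106.5]
ee_rot: [[-0.029, -0.113, -0.993], [0.005, -0.994, 0.113], [-1.0, -0.002, 0.03]]
contact_force: [-0.3, 0.5, -1.1]
width: 58.2
pos [ 401.1 -226.8  106.5] w 58.2 F [-0.3  0.5 -1.1] t 6.7
turn [-22.97   1.66   0.45] shift now-axes [ 6.4  0.7 -3.6] target-axes [ 6.5  1.9 -2.9]
```

```bash
python3 -m handwheel '[-7.7,0.55,0.15,0,0,-1,50,-7.7,0.55,0.15,0,0,-1,50,-7.7,0.55,0.15,0,0,0,50,0,0,0,20,0,0,50,0,0,0,20,0,0,50,0,0,0,0,0,0,50]'; python3 to.py 404.4 -227.8 40 -73.5;python3 jl.py w5.png
```

```text
clock: 7.45
ee_pos: [397.2, -217.4, 58.3]
ee_rot: [[-0.014, 0.299, -0.954], [0.013, -0.954, -0.3], [-1.0, -0.017, 0.009]]
contact_force: [0.8, 0.7, 0.2]
width: 58.2
pos [ 397.2 -217.4   58.3] w 58.2 F [0.8 0.7 0.2] t 7.45
turn [0.93 0.53 0.94] shift now-axes [18.  12.4 -3.9] target-axes [18.3 12.1 -3.9]
7.5 [ 397.8 -217.7   59. ] -72.57 [-1.    -0.015  0.008] [ 0.8  0.  -1.1] 58.3
```

View pics/w5.png

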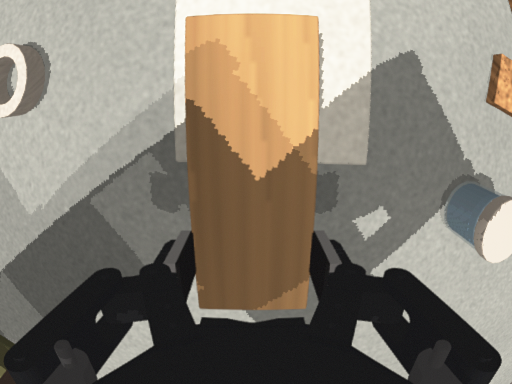

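```bash
python3 -m handwheel '[0.9,0.5,0.9,18,12,-4,50,0,0,0,0,0,0,50,0,0,0,15,0,0,50,0,0,0,0,0,0,50]'; python3 to.py 404.4 -227.8 14 -73.5;python3 jl.py w6.png
```

```text
clock: 8.0
ee_pos: [406.1, -226.5, 27.4]
ee_rot: [[0.002, 0.286, -0.958], [-0.0, -0.958, -0.286], [-1.0, 0.001, -0.002]]
contact_force: [-0.7, 0.1, -0.7]
width: 58.0
pos [ 406.1 -226.5   27.4] w 58.0 F [-0.7  0.1 -0.7] t 8.0
turn [ 0.13 -0.09 -0.05] shift now-axes [13.4  0.7  2. ] target-axes [13.4  0.8  2. ]
8.05 [ 406.7 -227.    28. ] -73.37 [-1.     0.002 -0.003] [ 1.   0.1 -1. ] 58.3
```

View pics/w6.png

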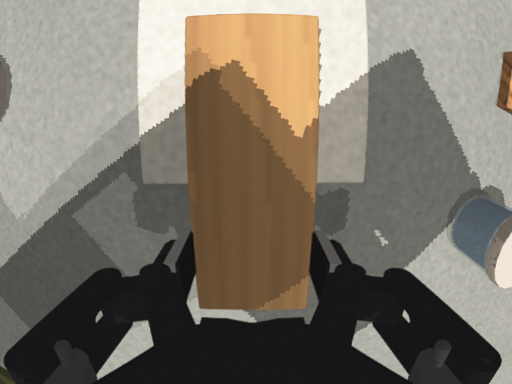

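```bash
python3 -m handwheel '[0,0,0,8,0,0,50,0,0,0,5,0,0,50,0,0,0,0,0,0,50]'; python3 to.py 500.3 -199.4 14 -73.5
```

```text
clock: 8.43
ee_pos: [407.7, -227.3, 15.9]
ee_rot: [[0.006, 0.286, -0.958], [-0.003, -0.958, -0.286], [-1.0, 0.004, -0.005]]
contact_force: [0.3, 0.1, 0.4]
width: 58.3
pos [ 407.7 -227.3   15.9] w 58.3 F [0.3 0.1 0.4] t 8.43
turn [ 0.14 -0.26 -0.25] shift now-axes [  2.3  -0.3 -96.7] target-axes [  1.9  -0.5 -96.7]
```

```bash
python3 -m handwheel '[0.1,-0.3,-0.2,1,0,-15,50,0,0,0,0,0,-15,50,0,0,0,0,0,-10,50,0,0,0,0,0,0,50]'; python3 to.py 500.3 -199.4 14 -73.5; python3 jl.py w7.png
```

```text
clock: 8.93
ee_pos: [450.4, -215.5, 15.1]
ee_rot: [[0.001, 0.285, -0.959], [-0.002, -0.959, -0.285], [-1.0, 0.002, -0.001]]
contact_force: [-0.9, -0.0, -0.8]
width: 58.1
pos [ 450.4 -215.5   15.1] w 58.1 F [-0.9 -0.  -0.8] t 8.93
turn [ 0.05 -0.03 -0.11] shift now-axes [  1.2  -1.2 -52.4] target-axes [  1.1  -1.2 -52.4]
8.975 [ 449.8 -215.4   15.1] -73.47 [-1.     0.001 -0.   ] [ 0.1 -0.3 -1.1] 57.9
```

View pics/w7.png

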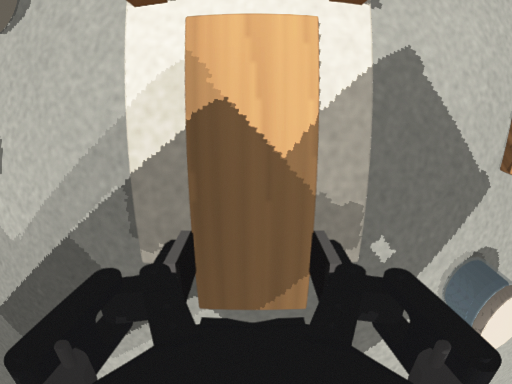

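```bash
python3 -m handwheel '[0,0,0,1,-1,-12,50,0,0,0,0,0,-12,50,0,0,0,0,0,-12,50,0,0,0,0,0,0,50]'; python3 to.py 500.3 -199.4 12 -73.5; python3 -m handwheel '[0,0,0,2,-1,-5,50,0,0,0,1,0,-5,50,0,0,0,0,0,0,50]'; python3 to.py 500.3 -199.4 11 -73.5; python3 jl.py w8.png
```

```text
clock: 9.48
ee_pos: [486.1, -203.3, 13.9]
ee_rot: [[0.0, 0.284, -0.959], [-0.001, -0.959, -0.284], [-1.0, 0.001, 0.0]]
contact_force: [-0.1, -0.4, 0.4]
width: 57.9
pos [ 486.1 -203.3   13.9] w 57.9 F [-0.1 -0.4  0.4] t 9.47
turn [ 0.02  0.01 -0.06] shift now-axes [  1.9   0.3 -14.7] target-axes [  1.9   0.3 -14.7]
clock: 9.85
ee_pos: [495.1, -199.0, 10.8]
ee_rot: [[-0.001, 0.284, -0.959], [-0.001, -0.959, -0.284], [-1.0, 0.0, 0.001]]
contact_force: [0.5, -0.6, 0.8]
width: 57.9
pos [ 495.1 -199.    10.8] w 57.9 F [ 0.5 -0.6  0.8] t 9.85
turn [ 0.02  0.08 -0.02] shift now-axes [-0.2  1.9 -4.9] target-axes [-0.2  1.9 -4.9]
9.9 [ 495.1 -199.    10.8] -73.49 [-1.     0.     0.001] [0.9 0.3 1.6] 58.2
```

View pics/w8.png

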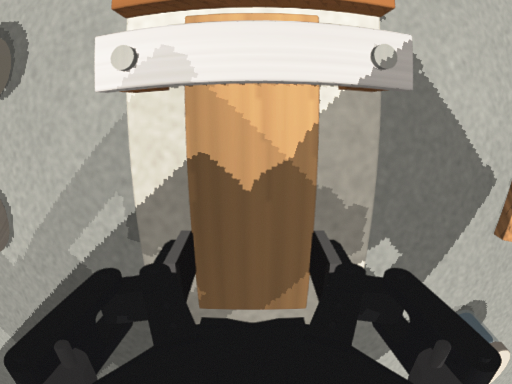

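```bash
python3 -m handwheel '[0,0,0,0,1,-4,50,0,0,0,0,0,-3,50,0,0,0,0,0,0,50]'; python3 -m handwheel '[0,0,0,0.5,0,-3,50,0,0,0,0,0,0,50]';python3 to.py 500.3 -199.4 11 -73.5; python3 jl.py w9.png
```

```text
clock: 10.28
ee_pos: [501.3, -198.2, 10.8]
ee_rot: [[-0.003, 0.284, -0.959], [-0.001, -0.959, -0.284], [-1.0, -0.0, 0.003]]
contact_force: [-1.5, 0.2, 2.0]
width: 58.2
clock: 10.52
ee_pos: [501.2, -198.4, 10.9]
ee_rot: [[-0.008, 0.285, -0.959], [-0.002, -0.959, -0.285], [-1.0, -0.0, 0.008]]
contact_force: [1.6, 0.1, 0.4]
width: 58.3
pos [ 501.2 -198.4   10.9] w 58.3 F [1.6 0.1 0.4] t 10.53
turn [0.05 0.46 0.02] shift now-axes [-0.1  0.7  1.2] target-axes [-0.1  0.7  1.2]
10.575 [ 501.3 -198.3   10.8] -73.45 [-1.    -0.     0.008] [-1.9 -2.3  0.2] 58.6
```

View pics/w9.png

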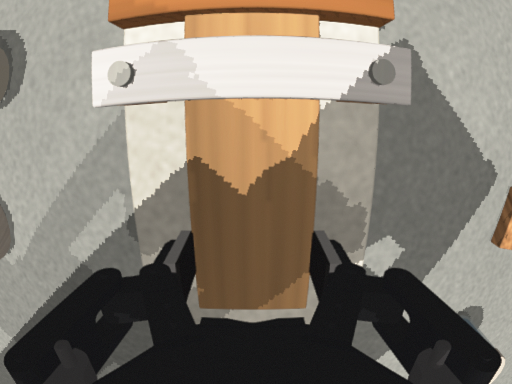

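```bash
python3 -m handwheel '[0,0,0,0,0,0,85,0,0,0,0,0,0,85,0,0,0,0,0,0,85,0,0.4,0,-30,0,0,85,0,0,0,-55,0,20,85,0,0,0,-55,0,20,85,0,0,0,0,0,0,85]';python3 jl.py w10.png; python3 wb.py 22 85 150 100 350 232
```

```text
clock: 11.45
ee_pos: [464.6, -209.4, 153.3]
ee_rot: [[0.0, 0.286, -0.958], [0.001, -0.958, -0.286], [-1.0, -0.001, -0.001]]
contact_force: [0.8, 0.8, -0.1]
width: 85.4
11.5 [ 463.8 -208.6  151.3] -73.38 [-1.    -0.004  0.002] [ 0.4  0.7 -0.2] 84.9
[ 502.5 -198.3] [73.5 59.1] 16.8 [253.7 139.2]
```

View pics/w10.png

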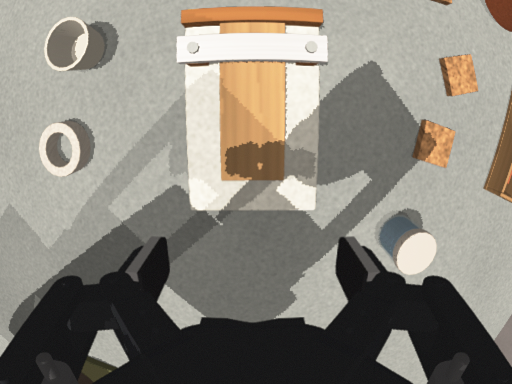

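```bash
python3 wb.py 22 85 150 50 350 232;python3 jl.py w11.png; python3 - <<'E'
import cv2
a=cv2.imread("pics/w11.png")[0:220,150:350];cv2.imwrite("pics/w11z.png",cv2.resize(a,None,fx=2.7,fy=2.7,interpolation=cv2.INTER_CUBIC))
E
```

```text
[ 520.  -193.1] [110.7  59.2] 16.8 [254.9 118. ]
11.65 [ 462.2 -207.3  148. ] -73.34 [-1.    -0.009  0.007] [ 0.9 -0.1  0.2] 85.3
```

View pics/w11z.png

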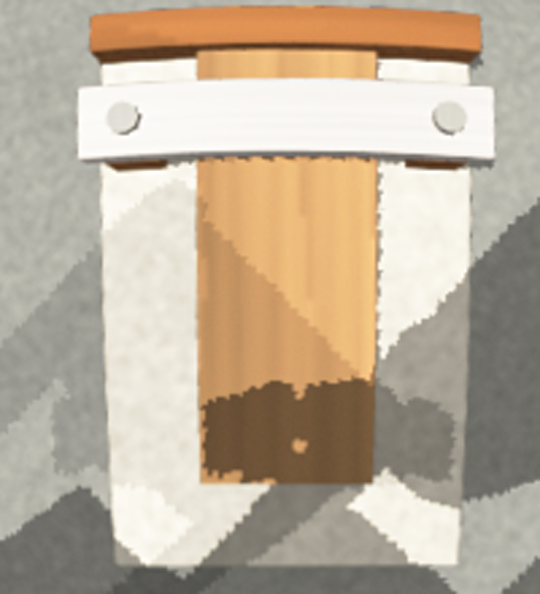

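```bash
python3 to.py 520 369 150 -91.5; python3 -m handwheel '[6,0,0,0,-40,0,85,6,0,0,0,-50,0,85,6,0,0,0,-55,0,85,0,0,0,0,-55,0,85,0,0,0,0,-55,0,85,0,0,0,0,-55,0,85,0,0,0,0,-55,0,85,0,0,0,0,-55,0,85,0,0,0,0,-55,0,85,0,0,0,0,-30,0,85]';python3 to.py 520 369 150 -91.5
```

```text
pos [ 462.2 -207.3  148. ] w 85.3 F [ 0.9 -0.1  0.2] t 11.65
turn [18.17  0.46  0.44] shift now-axes [   1.2 -535.5 -220.7] target-axes [  -2.  -577.6  -42.7]
clock: 12.9
ee_pos: [443.9, 310.3, 133.2]
ee_rot: [[-0.039, -0.036, -0.999], [0.004, -0.999, 0.036], [-0.999, -0.003, 0.039]]
contact_force: [-0.3, -0.0, 0.5]
width: 85.0
pos [443.9 310.3 133.2] w 85.0 F [-0.3 -0.   0.5] t 12.9
turn [-0.56  2.23  0.16] shift now-axes [-19.5 -61.5 -73.2] target-axes [-16.8 -60.7 -74.5]
```

```bash
python3 -m handwheel '[-0.3,1.1,0,-8,-30,-38,85,-0.3,1.1,0,-8,-31,-36,85,0,0,0,0,0,0,85,0,0,0,0,0,0,85]';python3 to.py 520 369 150 -91.5; python3 jl.py w12.png
```

```text
clock: 13.4
ee_pos: [516.4, 373.3, 136.1]
ee_rot: [[-0.015, -0.018, -1.0], [-0.006, -1.0, 0.018], [-1.0, 0.006, 0.015]]
contact_force: [0.0, -1.6, -0.1]
width: 85.2
pos [516.4 373.3 136.1] w 85.2 F [ 0.  -1.6 -0.1] t 13.4
turn [ 0.47  0.85 -0.36] shift now-axes [-13.9   4.3  -3.5] target-axes [-13.9   4.2  -3.7]
13.45 [516.5 373.3 136.2] -91.04 [-1.     0.006  0.014] [ 0.6 -0.1 -0.2] 85.0
```

View pics/w12.png

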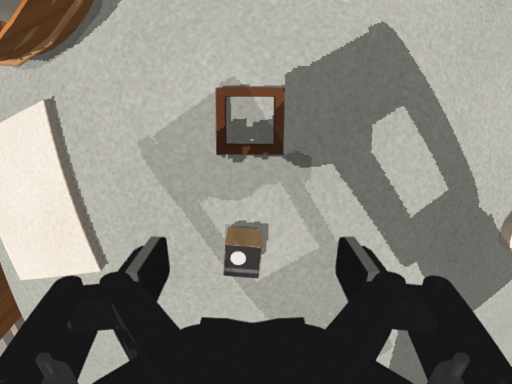

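```bash
python3 wb.py 16 90 200 75 300 170; python3 - <<'E'
import cv2
a=cv2.imread("pics/w12.png")[75:290,190:300];cv2.imwrite("pics/w12z.png",cv2.resize(a,None,fx=2.7,fy=2.7,interpolation=cv2.INTER_CUBIC))
E
```

```text
[573.2 373.4] [59.1 58.9] -1.7 [249.7 120.2]
```

View pics/w12z.png

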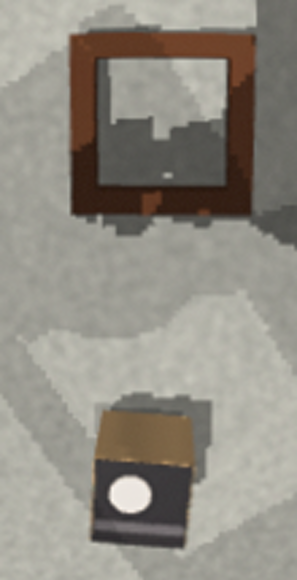

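```bash
python3 - <<'E'
from fit import *
d=wtools()
z=[(97,455),(193,463),(185,547),(91,540)]
L=[(17,17),(17,-17),(-17,-17),(-17,17)]
p,t,r=fit2(L,[wray(d,(190+a/2.7,75+b/2.7),40) for a,b in z]);print(p,t,r.round(1).tolist())
E
python3 -m handwheel '[0.3,0.8,-0.3,30,0,-30,85,0.3,0,0,30,0,-26,85,0,0,0,20,0,0,85,0,0,0,0,0,0,85]';python3 to.py 573.2 372.3 1 -91.7
```

```text
[449.45579749 382.08724678] -5.943010073081483 [[-0.2, -1.0], [-0.2, 1.1], [0.3, 0.5], [0.1, -0.6]]
clock: 14.05
ee_pos: [571.7, 368.7, 56.5]
ee_rot: [[0.001, -0.031, -1.0], [0.0, -1.0, 0.031], [-1.0, -0.0, -0.001]]
contact_force: [0.7, -0.9, 0.1]
width: 85.0
pos [571.7 368.7  56.5] w 85.0 F [ 0.7 -0.9  0.1] t 14.05
turn [-0.1  -0.05  0.01] shift now-axes [55.5 -3.7 -1.3] target-axes [55.5 -3.7 -1.4]
```

Panel at about (449.5, 382), yaw −5.9°. Descend on the frame.

```bash
python3 -m handwheel '[0,0,0,25,-4,-1,85,0,0,0,20,0,0,85,0,0,0,0,0,0,85,0,0,0,0,0,0,85]';python3 to.py 573.2 372.3 1 -91.7;  python3 jl.py w13.png
```

```text
clock: 14.55
ee_pos: [574.0, 372.6, 16.3]
ee_rot: [[0.006, -0.032, -0.999], [0.003, -0.999, 0.032], [-1.0, -0.003, -0.006]]
contact_force: [0.1, 0.7, 0.2]
width: 85.3
pos [574.  372.6  16.3] w 85.3 F [0.1 0.7 0.2] t 14.55
turn [-0.15 -0.35  0.19] shift now-axes [15.3  0.4  0.9] target-axes [15.3  0.4  0.8]
14.6 [574.  372.6  16.4] -91.85 [-1.    -0.003 -0.006] [-0.2 -0.6 -0.5] 85.2
```

View pics/w13.png

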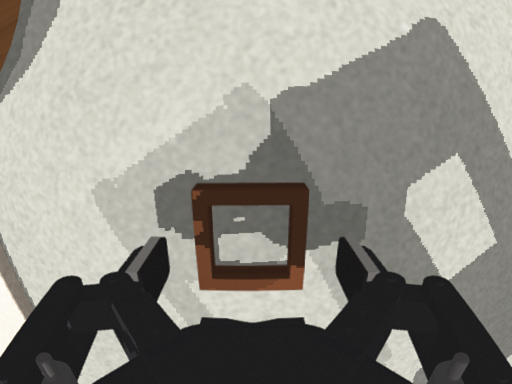

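Frame (u 195–308, v 182–290) is centred between the jaws. Go down and grip.

```bash
python3 -m handwheel '[-0.1,-0.3,0.2,10,0,1,85,0,0,0,5,0,0,85,0,0,0,0,0,0,50,0,0,0,0,0,0,50,0,0,0,0,0,0,50,0,0,0,0,0,0,50]' 40;python3 to.py 519 -193.5 90 -73.4
```

```text
clock: 15.35
ee_pos: [574.2, 373.5, 3.0]
ee_rot: [[0.004, -0.03, -1.0], [0.001, -1.0, 0.03], [-1.0, -0.002, -0.004]]
contact_force: [-0.9, 0.5, 0.3]
width: 58.8
pos [574.2 373.5   3. ] w 58.8 F [-0.9  0.5  0.3] t 15.35
turn [-18.33  -0.23   0.05] shift now-axes [-88.  568.3  37.7] target-axes [-87.  527.6 214.9]
```

```bash
python3 -m handwheel '[0,0,0,-40,0,0,50,0,0,0,-50,0,0,50,0,0,0,-35,10,0,50,0,0,0,0,45,0,50,0,0,0,0,50,0,50,0,0,0,0,50,0,50,0,0,0,0,50,0,50,0,0,0,0,50,0,50,0,0,0,0,50,0,50,0,0,0,0,50,0,50]'; python3 to.py 519 -193.5 90 -73.4; python3 jl.py w14.png
```

```text
clock: 16.6
ee_pos: [564.5, 12.6, 131.2]
ee_rot: [[0.008, -0.023, -1.0], [0.002, -1.0, 0.023], [-1.0, -0.002, -0.008]]
contact_force: [0.9, -0.1, -1.1]
width: 58.4
pos [564.5  12.6 131.2] w 58.4 F [ 0.9 -0.1 -1.1] t 16.6
turn [-17.89  -0.45   0.04] shift now-axes [ 40.5 207.1  41.1] target-axes [ 41.2 184.5 102.5]
16.65 [564.2   6.4 131.2] -91.4 [-1.     0.003 -0.007] [-0.6 -3.2  0.4] 59.2
```

View pics/w14.png

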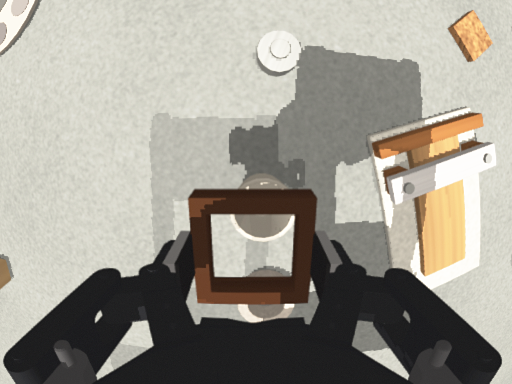

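```bash
python3 -m handwheel '[-6,0,0,0,50,10,50,-6,0,0,0,45,20,50,-6,0,0,0,40,25,50,0,0,0,10,30,20,50,0,0,0,10,20,10,50,0,0,0,0,0,0,50,0,0,0,0,0,0,50]'; python3 to.py 519 -193.5 60 -73.4
```

```text
clock: 17.52
ee_pos: [505.3, -197.6, 111.7]
ee_rot: [[0.011, 0.292, -0.956], [-0.004, -0.956, -0.292], [-1.0, 0.007, -0.009]]
contact_force: [0.1, -0.2, 0.2]
width: 58.8
pos [ 505.3 -197.6  111.7] w 58.8 F [ 0.1 -0.2  0.2] t 17.52
turn [ 0.36 -0.53 -0.38] shift now-axes [ 51.8  -0.2 -13.8] target-axes [ 51.7   0.  -14.3]
```

```bash
python3 -m handwheel '[0.3,-0.5,-0.4,25,0,-13,50,0,0,0,25,0,0,50,0,0,0,0,0,0,50,0,0,0,0,0,0,50]'; python3 to.py 519 -193.5 28 -73.4;python3 jl.py w15.png
```

```text
clock: 18.02
ee_pos: [521.2, -190.3, 63.5]
ee_rot: [[0.005, 0.291, -0.957], [-0.0, -0.957, -0.291], [-1.0, 0.002, -0.004]]
contact_force: [1.3, 0.4, -0.1]
width: 58.7
pos [ 521.2 -190.3   63.5] w 58.7 F [ 1.3  0.4 -0.1] t 18.02
turn [ 0.31 -0.25 -0.09] shift now-axes [35.5  2.4  3.2] target-axes [35.5  2.5  3. ]
18.075 [ 521.  -190.2   63.5] -73.11 [-1.     0.001 -0.004] [-0.1 -0.3 -0.1] 58.7
```

View pics/w15.png

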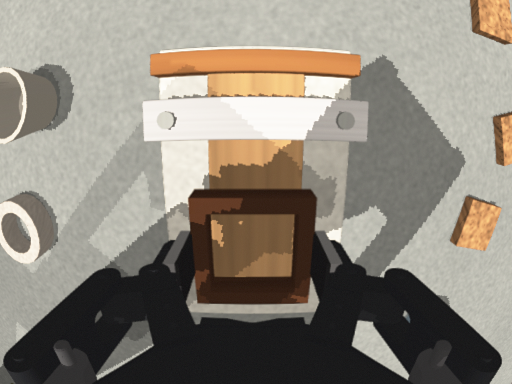

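```bash
python3 -m handwheel '[0.3,-0.2,0,20,2.5,3,50,0,0,0,12,0,0,50,0,0,0,0,0,0,50,0,0,0,0,0,0,50]'; python3 to.py 519 -193.5 25.5 -73.4;python3 jl.py w16.png
```

```text
clock: 18.58
ee_pos: [521.7, -194.0, 34.6]
ee_rot: [[0.008, 0.286, -0.958], [-0.004, -0.958, -0.286], [-1.0, 0.006, -0.006]]
contact_force: [-0.6, 0.1, 0.1]
width: 58.9
pos [ 521.7 -194.    34.6] w 58.9 F [-0.6  0.1  0.1] t 18.57
turn [ 0.03 -0.35 -0.34] shift now-axes [ 9.1 -1.3  2.5] target-axes [ 9.1 -1.2  2.4]
18.625 [ 521.6 -194.    34.6] -73.37 [-1.     0.006 -0.006] [-0.2  0.2 -0.2] 59.0
```

View pics/w16.png

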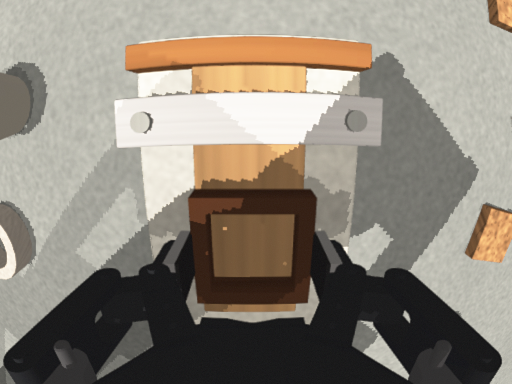

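```bash
python3 -m handwheel '[0,-0.3,-0.3,6,-1.5,2.5,50,0,0,0,0,0,0,50,0,0,0,3.5,0,0,50,0,0,0,0,0,0,50]'; python3 to.py 519 -193.5 25.5 -73.4
```

```text
clock: 19.12
ee_pos: [519.1, -193.5, 25.3]
ee_rot: [[0.002, 0.286, -0.958], [-0.001, -0.958, -0.286], [-1.0, 0.001, -0.002]]
contact_force: [-0.0, -0.1, -1.0]
width: 58.7
pos [ 519.1 -193.5   25.3] w 58.7 F [-0.  -0.1 -1. ] t 19.12
turn [ 0.03 -0.09 -0.07] shift now-axes [-0.2 -0.   0.1] target-axes [-0.2 -0.   0.1]
```

```bash
python3 -m handwheel '[0,0,0,0.7,0,0,50,0,0,0,0,0,0,85,0,0,0,0,0,0,85,0,0,0,0,0,0,85,0,0,0,-30,0,0,85,0,0,0,-50,0,20,85,0,0,0,-40,0,25,85,0,0,0,0,0,0,85,0,0,0,0,0,0,85]'; python3 jl.py w17.png; python3 wb.py 38 140 150 100 350 240
```

```text
clock: 20.25
ee_pos: [475.1, -206.5, 146.9]
ee_rot: [[0.001, 0.287, -0.958], [-0.0, -0.958, -0.287], [-1.0, 0.001, -0.001]]
contact_force: [0.6, -0.6, -0.7]
width: 85.4
20.3 [ 475.1 -206.5  146.8] -73.34 [-1.     0.001 -0.   ] [-0.3 -0.1  0.2] 85.0
[ 518.6 -194. ] [59.1 57. ] 16.8 [252.4 136.1]
```

View pics/w17.png

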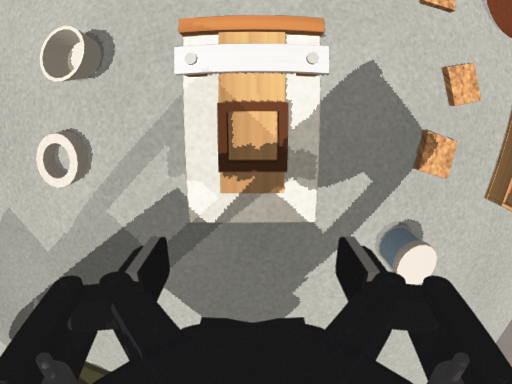

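```bash
python3 -m handwheel '[7.5,0,0,0,-35,-12,85,7.5,0,0,0,-50,-10,85,7.5,0,0,0,-55,-5,85,0,0,0,0,-55,0,85,0,0,0,0,-55,3,85,0,0,0,0,-55,5,85,0,0,0,0,-55,5,85,0,0,0,0,-55,5,85,0,0,0,0,-55,5,85,0,0,0,0,-50,0,85]';python3 to.py 449.5 382 120 -95.9
```

```text
clock: 21.6
ee_pos: [503.0, 332.3, 130.7]
ee_rot: [[-0.021, -0.117, -0.993], [-0.003, -0.993, 0.117], [-1.0, 0.005, 0.02]]
contact_force: [1.4, -0.0, 0.7]
width: 85.0
pos [503.  332.3 130.7] w 85.0 F [ 1.4 -0.   0.7] t 21.6
turn [-0.84  1.16 -0.3 ] shift now-axes [ 11.7 -43.1  58.7] target-axes [ 10.7 -43.9  58.3]
```

```bash
python3 -m handwheel '[-0.4,0.6,-0.1,10,-22,29,85,-0.4,0.5,-0.1,10,-21,30,85,0,0,0,20,0,0,85,0,0,0,0,0,0,85,0,0,0,0,0,0,85]';python3 to.py 449.5 382 75 -95.9;python3 jl.py w18.png
```

```text
clock: 22.22
ee_pos: [445.2, 389.6, 82.2]
ee_rot: [[-0.008, -0.095, -0.995], [-0.006, -0.995, 0.095], [-1.0, 0.007, 0.008]]
contact_force: [0.5, -0.5, -0.9]
width: 84.9
pos [445.2 389.6  82.2] w 84.9 F [ 0.5 -0.5 -0.9] t 22.23
turn [ 0.45  0.43 -0.38] shift now-axes [ 7.2  7.1 -5.1] target-axes [ 7.2  7.2 -5.1]
22.275 [445.2 389.4  82.2] -95.47 [-1.     0.007  0.008] [ 0.2  0.3 -0.7] 85.1
```

View pics/w18.png

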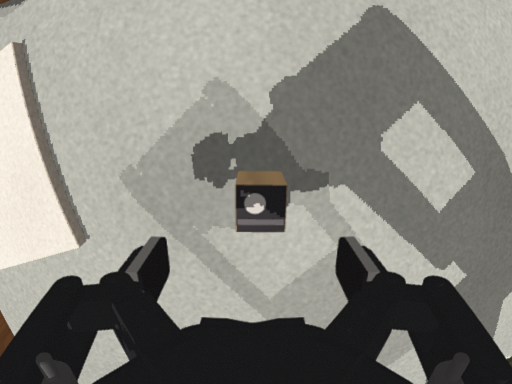

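```bash
python3 - <<'E'
from fit import *
d=wtools()
p,t,r=fit2([(17,17),(17,-17),(-17,-17),(-17,17)],[wray(d,q,40) for q in [(236,184),(286,184),(284.5,231),(237,231)]]);print(p,t,r.round(1).tolist())
E
python3 to.py 451 382 60 -95.7
```

```text
[449.27977264 382.4083602 ] -5.351346102372685 [[-0.7, -0.9], [-0.5, 1.1], [0.6, 0.8], [0.6, -1.1]]
pos [445.5 389.3  82.7] w 84.8 F [ 0.2 -0.3 -0.4] t 22.32
turn [ 0.21  0.41 -0.35] shift now-axes [22.7  6.6 -6.4] target-axes [22.7  6.7 -6.2]
```

```bash
python3 -m handwheel '[0,0.4,-0.3,10,6.5,-4,85,0,0,0,0,0,0,85,0,0,0,25,0,0,85,0,0,0,0,0,0,85]' ;python3 to.py 449.3 382.4 20 -95.4
```

```text
clock: 22.82
ee_pos: [451.4, 381.1, 48.6]
ee_rot: [[0.004, -0.099, -0.995], [0.002, -0.995, 0.099], [-1.0, -0.002, -0.003]]
contact_force: [-1.0, -0.4, 0.1]
width: 84.5
pos [451.4 381.1  48.6] w 84.5 F [-1.  -0.4  0.1] t 22.82
turn [-0.27 -0.2   0.11] shift now-axes [28.6 -1.1  2.3] target-axes [28.6 -1.1  2.2]
```

```bash
python3 -m handwheel '[-0.3,-0.2,0.1,15,-1,2,85,0,0,0,13,0,0,85,0,0,0,0,0,0,85,0,0,0,0,0,0,60]' 40 ;python3 to.py 449.3 382.4 20 -95.4; python3 -m handwheel '[0,0,0,0,0,0,25,0,0,0,0,0,0,25,0,0,0,0,0,0,25,0,0,0,0,0,0,25]' 40; python3 to.py 449.3 382.4 20 -95.4;python3 jl.py w19.png
```

```text
clock: 23.32
ee_pos: [450.8, 383.2, 20.4]
ee_rot: [[0.002, -0.094, -0.996], [0.002, -0.996, 0.094], [-1.0, -0.002, -0.002]]
contact_force: [-0.0, -0.6, 0.4]
width: 69.2
pos [450.8 383.2  20.4] w 69.2 F [-0.  -0.6  0.4] t 23.32
turn [ 0.03 -0.11  0.13] shift now-axes [0.4 0.9 1.4] target-axes [0.4 0.9 1.4]
clock: 23.82
ee_pos: [451.5, 383.9, 21.7]
ee_rot: [[0.004, -0.093, -0.996], [0.003, -0.996, 0.093], [-1.0, -0.004, -0.004]]
contact_force: [0.6, 0.3, -0.3]
width: 33.3
pos [451.5 383.9  21.7] w 33.3 F [ 0.6  0.3 -0.3] t 23.82
turn [ 0.04 -0.22  0.22] shift now-axes [1.7 1.7 2.1] target-axes [1.7 1.7 2.1]
23.875 [451.5 383.8  21.7] -95.36 [-1.    -0.004 -0.004] [-0.6 -0.   0.3] 33.0
```

View pics/w19.png

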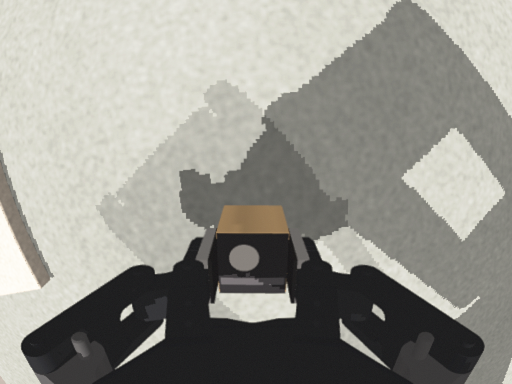

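```bash
python3 -m handwheel '[0,0,0,-40,0,0,25,0,0,0,-50,0,0,25,0,0,0,-35,10,-5,25,0,0,0,0,45,-10,25,0,0,0,0,50,-10,25,0,0,0,0,50,-10,25,0,0,0,0,50,-10,25,0,0,0,0,50,-10,25,0,0,0,0,50,-10,25,0,0,0,0,50,0,25]'; python3 to.py 520.5 -193.4 100 -73.4; python3 jl.py w20.png
```

```text
clock: 25.12
ee_pos: [486.0, 17.3, 150.0]
ee_rot: [[0.01, -0.085, -0.996], [0.004, -0.996, 0.085], [-1.0, -0.005, -0.009]]
contact_force: [0.4, -0.0, -0.4]
width: 32.7
pos [486.   17.3 150. ] w 32.7 F [ 0.4 -0.  -0.4] t 25.12
turn [-21.5   -0.57   0.16] shift now-axes [ 49.6 207.2 -51.9] target-axes [ 50.  211.8  27.2]
25.175 [484.6  11.8 149.8] -94.99 [-1.     0.    -0.008] [-1.8 -3.3 -0.7] 33.5
```

View pics/w20.png

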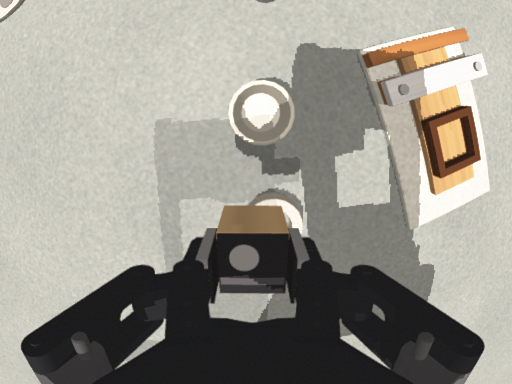

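```bash
python3 -m handwheel '[-7,0,0,0,45,-5,25,-7,0,0,0,50,0,25,-7,0,0,0,50,10,25,0,0,0,10,30,5,25,0,0,0,10,20,0,25,0,0,0,0,0,0,25,0,0,0,0,0,0,25]'; python3 to.py 520.5 -193.4 80 -73.4
```

```text
clock: 26.05
ee_pos: [495.2, -189.5, 129.3]
ee_rot: [[0.008, 0.284, -0.959], [0.001, -0.959, -0.284], [-1.0, 0.002, -0.008]]
contact_force: [-0.3, -0.4, 0.2]
width: 33.0
pos [ 495.2 -189.5  129.3] w 33.0 F [-0.3 -0.4  0.2] t 26.05
turn [-0.1  -0.45 -0.1 ] shift now-axes [ 49.5  10.8 -22.8] target-axes [ 49.3  10.9 -23.2]
```

```bash
python3 -m handwheel '[-0.1,-0.4,-0.1,20,11,-22,25,0,0,0,25,0,0,25,0,0,0,0,0,0,25,0,0,0,0,0,0,25]'; python3 to.py 520.5 -193.4 60 -73.4; python3 jl.py w21.png
```

```text
clock: 26.55
ee_pos: [521.0, -188.9, 85.7]
ee_rot: [[0.002, 0.291, -0.957], [0.001, -0.957, -0.291], [-1.0, 0.0, -0.003]]
contact_force: [-0.4, -0.3, 0.0]
width: 33.1
pos [ 521.  -188.9   85.7] w 33.1 F [-0.4 -0.3  0. ] t 26.55
turn [ 0.31 -0.15 -0.  ] shift now-axes [25.7  4.1  1.8] target-axes [25.7  4.1  1.7]
26.6 [ 520.6 -188.8   85.7] -73.1 [-1.    -0.    -0.002] [ 0.2 -0.   1. ] 33.2
```

View pics/w21.png

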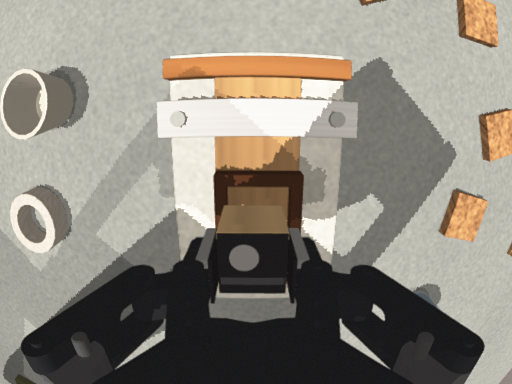

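```bash
python3 -m handwheel '[0.3,-0.1,0,10,4,2,25,0,0,0,9,0,0,25,0,0,0,0,0,0,25,0,0,0,0,0,0,25]'; python3 to.py 520.5 -193.4 45 -73.4; python3 jl.py w22.png
```

```text
clock: 27.1
ee_pos: [520.4, -193.8, 67.2]
ee_rot: [[0.003, 0.285, -0.958], [-0.001, -0.958, -0.285], [-1.0, 0.002, -0.002]]
contact_force: [1.0, 0.2, -0.2]
width: 33.4
pos [ 520.4 -193.8   67.2] w 33.4 F [ 1.   0.2 -0.2] t 27.1
turn [-0.03 -0.14 -0.09] shift now-axes [22.2 -0.4 -0.2] target-axes [22.2 -0.4 -0.3]
27.15 [ 520.3 -193.8   67.2] -73.43 [-1.     0.001 -0.002] [-0.3  0.8 -0. ] 33.0
```

View pics/w22.png

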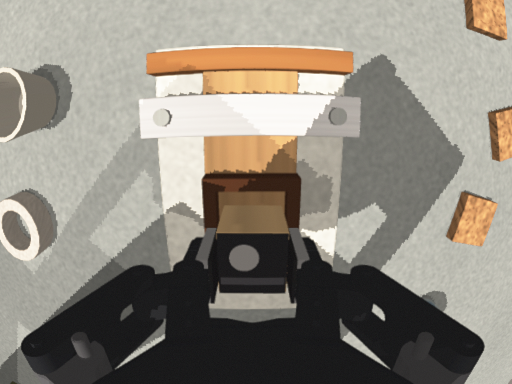

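```bash
python3 -m handwheel '[0,0,0,8,-0.5,0,25,0,0,0,0,0,0,25,0,0,0,6,0,0,25,0,0,0,0,0,0,25]'; python3 to.py 520.5 -193.4 44 -73.4; python3 jl.py w23.png
```

```text
clock: 27.65
ee_pos: [520.2, -193.3, 52.3]
ee_rot: [[0.003, 0.285, -0.959], [-0.001, -0.959, -0.285], [-1.0, 0.002, -0.003]]
contact_force: [0.3, -0.2, 0.1]
width: 33.1
pos [ 520.2 -193.3   52.3] w 33.1 F [ 0.3 -0.2  0.1] t 27.65
turn [-0.04 -0.14 -0.09] shift now-axes [ 8.3  0.1 -0.2] target-axes [ 8.3  0.1 -0.2]
27.7 [ 520.5 -193.5   52.6] -73.43 [-1.     0.002 -0.003] [ 0.3  0.5 -1.2] 33.2
```

View pics/w23.png

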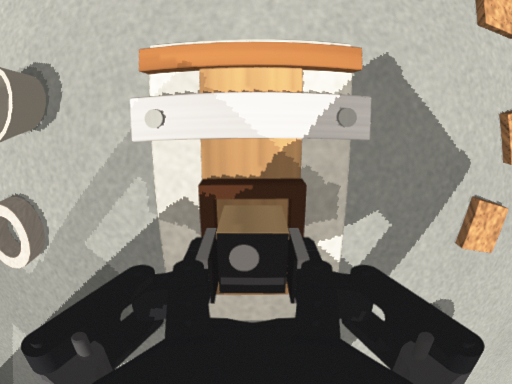

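Panel is entering the opening with no contact force; lower the rest and release.

```bash
python3 -m handwheel '[0,0,0,5,0,0,25,0,0,0,3,0,0,25,0,0,0,0.5,0,0,25,0,0,0,0,0,0,25]'; python3 to.py 520.5 -193.4 44 -73.4
```

```text
clock: 28.2
ee_pos: [520.8, -193.5, 43.6]
ee_rot: [[0.004, 0.285, -0.958], [-0.001, -0.958, -0.285], [-1.0, 0.002, -0.003]]
contact_force: [-0.1, -0.4, -0.6]
width: 32.8
pos [ 520.8 -193.5   43.6] w 32.8 F [-0.1 -0.4 -0.6] t 28.2
turn [-0.03 -0.19 -0.13] shift now-axes [-0.4 -0.2  0.2] target-axes [-0.4 -0.2  0.3]
```

```bash
python3 -m handwheel '[0,0,0,0.4,0,0,25,0,0,0,0,0,0,45,0,0,0,0,0,0,85,0,0,0,0,0,0,85,0,0,0,0,0,0,85,0,0,0,-30,0,0,85,0,0,0,-50,0,20,85,0,0,0,-40,0,25,85,0,0,0,0,0,0,85,0,0,0,0,0,0,85]'; python3 jl.py w24.png
```

```text
clock: 29.45
ee_pos: [476.6, -206.5, 165.8]
ee_rot: [[0.004, 0.285, -0.958], [-0.001, -0.958, -0.285], [-1.0, 0.002, -0.003]]
contact_force: [-0.0, 0.2, -0.7]
width: 85.0
29.5 [ 476.6 -206.5  165.7] -73.4 [-1.     0.002 -0.003] [ 0.3 -0.6  0.4] 84.8
```

View pics/w24.png

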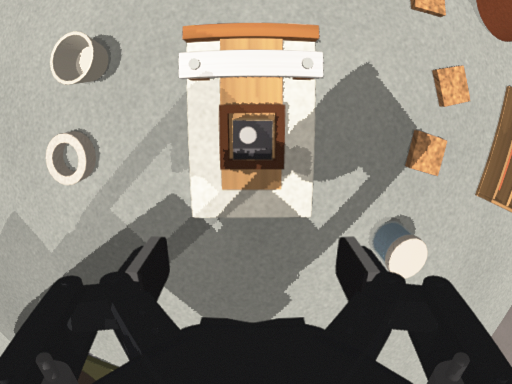

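```bash
python3 - <<'E'
import cv2
a=cv2.imread("pics/w24.png")[90:200,200:310];cv2.imwrite("pics/w24z.png",cv2.resize(a,None,fx=5,fy=5,interpolation=cv2.INTER_CUBIC))
E
```

```text
(no output)
```

View pics/w24z.png

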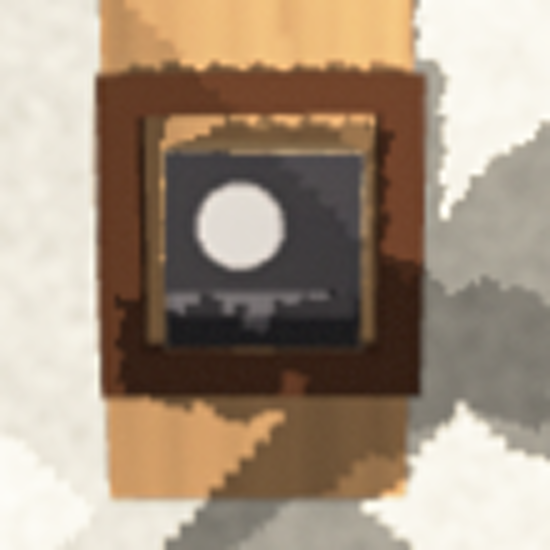

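```bash
python3 - <<'E'
from fit import *
d=wtools();f=lambda q:(200+q[0]/5,90+q[1]/5)
S=lambda h:[(h,h),(h,-h),(-h,-h),(-h,h)]
for n,h,z,q in [("panel",17,62,[(165,153),(363,153),(359,347),(166,346)]),("frame",30,38,[(97,73),(426,73),(420,396),(103,396)])]:
    p,t,r=fit2(S(h),[wray(d,f(a),z) for a in q]);print(n,p.round(1),t.round(2),r.round(1).tolist())
E
python3 to.py 562.5 -391.8 130 -88.4
```

```text
panel [ 518.3 -195.1] 16.4 [[-0.6, -1.0], [-0.9, 0.5], [0.5, 1.1], [1.0, -0.5]]
frame [ 518.5 -194.8] 16.68 [[-0.1, -0.5], [-0.4, 0.4], [0.0, 0.6], [0.4, -0.5]]
pos [ 476.5 -206.4  165.2] w 84.8 F [ 0.  -0.5 -0.6] t 29.55
turn [15.01 -0.12 -0.06] shift now-axes [ 35.5 202.2 -29.3] target-axes [ 35.2 187.8 -80.7]
```

```bash
python3 -m handwheel '[7.5,0,0,0,30,-15,85,7.5,0,0,0,50,-20,85,0,0,0,0,50,-20,85,0,0,0,10,40,-20,85,0,0,0,20,15,0,85,0,0,0,0,0,0,85,0,0,0,0,0,0,85]'; python3 to.py 562.5 -391.8 80 -88.4;python3 wb.py 12 90 160 80 320 260 w25.png
```

```text
clock: 30.42
ee_pos: [569.1, -378.8, 120.5]
ee_rot: [[-0.014, 0.024, -1.0], [0.013, -1.0, -0.024], [-1.0, -0.013, 0.014]]
contact_force: [-0.1, 1.3, 0.3]
width: 84.9
pos [ 569.1 -378.8  120.5] w 84.9 F [-0.1  1.3  0.3] t 30.43
turn [-0.21  0.78  0.76] shift now-axes [40.5 13.3  6.4] target-axes [40.5 12.8  7. ]
[ 564.1 -392.1] [45.2 43.5] 4.9 [268.2 192.3]
[ 651.2 -399.5] [43.3 43. ] -57.3 [280.5  97.9]
```

View pics/w25.png

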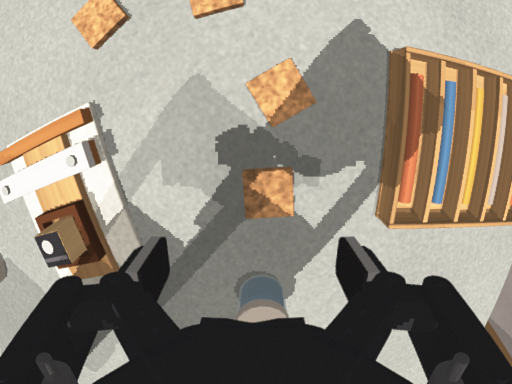

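```bash
python3 to.py 563.5 -392 0 -86; python3 -m handwheel '[-2.6,0.8,0.7,30,13,6,85,0,0,0,0,0,0,85,0,0,0,45,0,0,85,0,0,0,25,0,0,85,0,0,0,0,0,0,85,0,0,0,0,0,0,85]' 40; python3 to.py 563.5 -392 0 -86; python3 jl.py w26.png
```

```text
pos [ 568.8 -378.5  120.5] w 85.0 F [-0.6  0.2  0.2] t 30.48
turn [-2.59  0.8   0.8 ] shift now-axes [120.4  15.    3.9] target-axes [120.5  13.1   6.2]
clock: 31.22
ee_pos: [568.1, -387.6, 29.8]
ee_rot: [[0.011, 0.072, -0.997], [-0.004, -0.997, -0.072], [-1.0, 0.005, -0.011]]
contact_force: [-0.0, -0.1, -0.0]
width: 85.3
pos [ 568.1 -387.6   29.8] w 85.3 F [-0.  -0.1 -0. ] t 31.23
turn [ 0.15 -0.63 -0.28] shift now-axes [29.7  3.9  5.2] target-axes [29.8  4.1  4.9]
31.275 [ 568.1 -387.7   29.9] -85.86 [-1.     0.005 -0.011] [-0.5  0.7 -0.3] 85.2
```

View pics/w26.png

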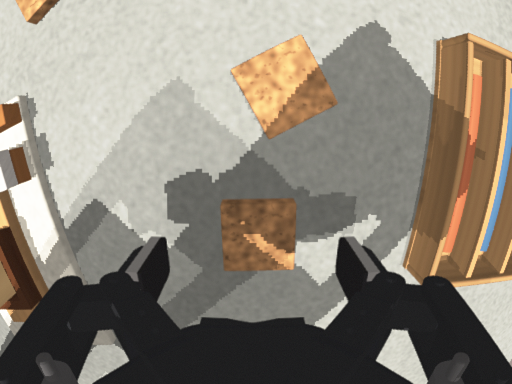

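```bash
python3 -m handwheel '[0,-0.6,-0.3,12,4,5,85,0,0,0,10,0,0,85,0,0,0,0,0,0,85,0,0,0,0,0,0,85]'; python3 to.py 563.5 -392 0 -86;python3 wb.py 12 90 160 80 340 300 w27.png
```

```text
clock: 31.78
ee_pos: [564.6, -393.5, 9.1]
ee_rot: [[0.003, 0.072, -0.997], [-0.002, -0.997, -0.072], [-1.0, 0.002, -0.003]]
contact_force: [-0.9, 0.1, -0.2]
width: 85.0
pos [ 564.6 -393.5    9.1] w 85.0 F [-0.9  0.1 -0.2] t 31.77
turn [ 0.12 -0.18 -0.13] shift now-axes [ 9.1 -1.6  1. ] target-axes [ 9.1 -1.5  1. ]
[ 565.  -392.2] [46.1 43.2] 5.1 [248.6 241.9]
[ 645.4 -403.2] [42.9 29.4] -57.2 [280.5  98.9]
```

View pics/w27.png

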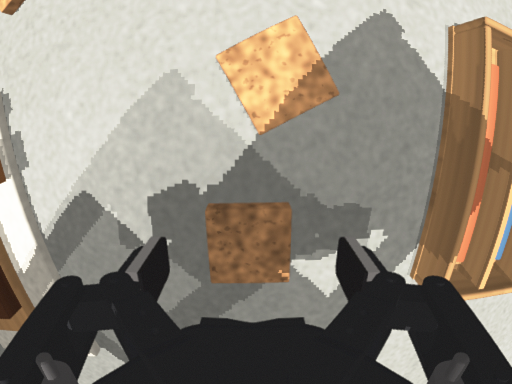

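```bash
python3 -m handwheel '[0,-0.2,0,6,-1,0.5,85,0,0,0,3,0,0,85,0,0,0,0,0,0,60,0,0,0,0,0,0,35,0,0,0,0,0,0,35,0,0,0,0,0,0,35,0,0,0,0,0,0,35]' 30; python3 to.py 563.5 -392 0 -86;python3 wb.py 12 90 160 80 340 300 w28.png
```

```text
clock: 32.7
ee_pos: [564.3, -392.5, -0.1]
ee_rot: [[0.0, 0.072, -0.997], [-0.003, -0.997, -0.072], [-1.0, 0.003, 0.0]]
contact_force: [-0.0, 0.4, -0.0]
width: 42.9
pos [ 5.643e+02 -3.925e+02 -1.000e-01] w 42.9 F [-0.   0.4 -0. ] t 32.7
turn [ 0.12  0.   -0.16] shift now-axes [-0.1 -0.5  0.7] target-axes [-0.1 -0.5  0.7]
[ 565.2 -392.9] [46.5 43.6] 4.6 [252.1 248.8]
[ 635.2 -402.7] [47.3 24.5] -84.2 [283.7  99.3]
```

View pics/w28.png

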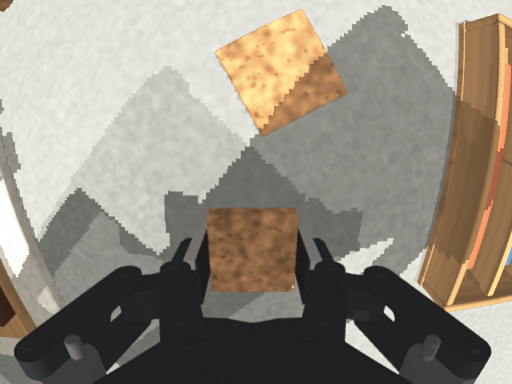

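```bash
python3 -m handwheel '[0,0,0,-40,0,0,35,0,0,0,-50,0,0,35,0,0,0,-45,0,0,35,-6,0,0,0,-45,15,35,-6,0,0,0,-50,20,35,0,0,0,0,-45,20,35,0,0,0,0,-40,20,35,0,0,0,0,0,0,35,0,0,0,0,0,0,35]'; python3 to.py 518.3 -195 100 -73.4;python3 jl.py w29.png
```

```text
clock: 33.88
ee_pos: [452.6, -228.9, 138.6]
ee_rot: [[0.003, 0.284, -0.959], [-0.004, -0.959, -0.284], [-1.0, 0.004, -0.002]]
contact_force: [0.7, -0.4, 1.0]
width: 42.9
pos [ 452.6 -228.9  138.6] w 42.9 F [ 0.7 -0.4  1. ] t 33.88
turn [-0.12 -0.1  -0.25] shift now-axes [ 38.7 -14.  -72.6] target-axes [ 38.6 -13.7 -72.7]
33.925 [ 452.2 -228.7  138.4] -73.53 [-1.     0.003 -0.001] [-0.8  0.  -0.2] 42.9
```

View pics/w29.png

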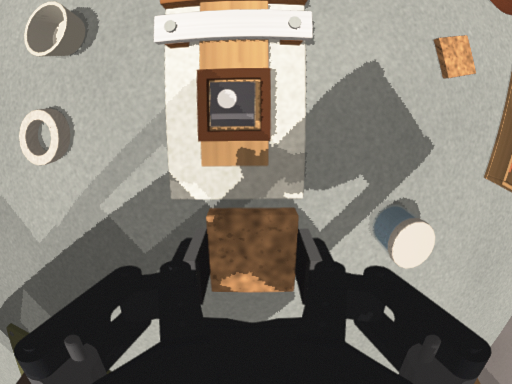

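```bash
python3 -m handwheel '[-0.1,-0.1,-0.2,15,-14,-36,35,0,0,0,15,0,-36,35,0,0,0,10,0,0,35,0,0,0,0,0,0,35,0,0,0,0,0,0,35]'; python3 to.py 518.3 -195 75 -73.4;python3 jl.py w30.png
```

```text
clock: 34.55
ee_pos: [523.1, -199.5, 97.3]
ee_rot: [[0.003, 0.281, -0.96], [-0.003, -0.96, -0.281], [-1.0, 0.004, -0.002]]
contact_force: [-0.9, -0.2, -0.7]
width: 43.1
pos [ 523.1 -199.5   97.3] w 43.1 F [-0.9 -0.2 -0.7] t 34.55
turn [-0.26 -0.09 -0.21] shift now-axes [22.3 -5.7  3.4] target-axes [22.3 -5.7  3.3]
34.6 [ 522.8 -199.4   97.3] -73.66 [-1.     0.004 -0.001] [ 0.1 -0.1  0.1] 42.8
```

View pics/w30.png

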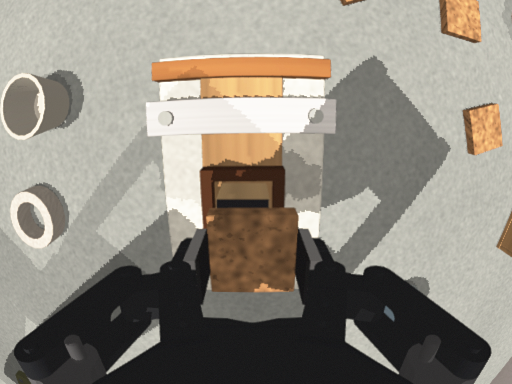

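```bash
python3 -m handwheel '[-0.2,-0.1,-0.2,10,-5.7,3.3,35,0,0,0,0,0,0,35,0,0,0,13,0,0,35,0,0,0,0,0,0,35,0,0,0,0,0,0,35]'; python3 to.py 518.3 -195 62 -73.4;python3 jl.py w31.png
```

```text
clock: 35.22
ee_pos: [516.5, -195.3, 73.6]
ee_rot: [[-0.0, 0.283, -0.959], [-0.0, -0.959, -0.283], [-1.0, 0.0, 0.0]]
contact_force: [-0.5, 0.2, -0.4]
width: 43.2
pos [ 516.5 -195.3   73.6] w 43.2 F [-0.5  0.2 -0.4] t 35.23
turn [-0.15  0.01 -0.02] shift now-axes [11.6  0.3 -1.8] target-axes [11.6  0.3 -1.8]
35.275 [ 516.3 -195.1   73.5] -73.54 [-1.  0.  0.] [-0.   0.8 -0.8] 42.9
```

View pics/w31.png

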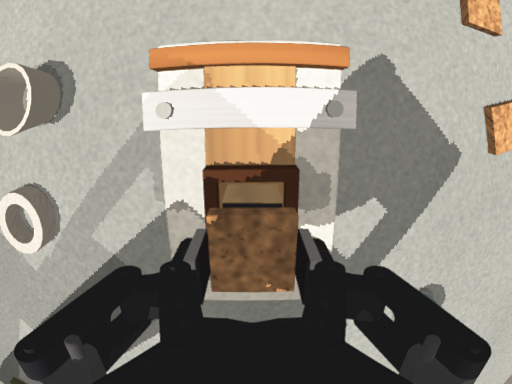

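```bash
python3 -m handwheel '[0,0,0,6,0.3,-2,35,0,0,0,3,0,0,35,0,0,0,0,0,0,35,0,0,0,1,0,0,35,0,0,0,0,0,0,35]'; python3 to.py 518.3 -195 62 -73.4;python3 jl.py w32.png
```

```text
clock: 35.9
ee_pos: [518.9, -195.0, 63.1]
ee_rot: [[0.0, 0.284, -0.959], [-0.0, -0.959, -0.284], [-1.0, 0.001, -0.0]]
contact_force: [0.2, 0.4, -0.9]
width: 42.9
pos [ 518.9 -195.    63.1] w 42.9 F [ 0.2  0.4 -0.9] t 35.9
turn [-0.13 -0.01 -0.03] shift now-axes [ 1.1 -0.1  0.6] target-axes [ 1.1 -0.2  0.6]
35.95 [ 519.  -195.    63.2] -73.53 [-1.     0.001 -0.   ] [-0.3  0.   0.2] 43.2
```

View pics/w32.png

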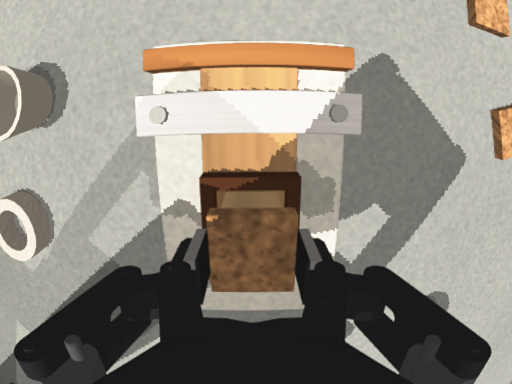

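```bash
python3 -m handwheel '[0,0,0,1,0,0.5,35,0,0,0,0,0,0,35]'; python3 to.py 518.3 -195 62 -73.4; python3 -m handwheel '[0,0,0,0,0,0,55,0,0,0,0,0,0,85,0,0,0,0,0,0,85,0,0,0,0,0,0,85,0,0,0,-30,0,0,85,0,0,0,-45,0,20,85,0,0,0,-40,0,25,85,0,0,0,0,0,0,85,0,0,0,0,0,0,85]'; python3 jl.py w33.png; python3 wb.py 74 90 200 80 310 165;  python3 - <<'E'
import cv2
a=cv2.imread("pics/w33.png")[80:220,180:320];cv2.imwrite("pics/w33z.png",cv2.resize(a,None,fx=4,fy=4,interpolation=cv2.INTER_CUBIC))
E
```

```text
clock: 36.2
ee_pos: [518.6, -195.2, 62.3]
ee_rot: [[0.001, 0.284, -0.959], [-0.001, -0.959, -0.284], [-1.0, 0.001, -0.001]]
contact_force: [-0.6, -0.2, 0.2]
width: 42.7
pos [ 518.6 -195.2   62.3] w 42.7 F [-0.6 -0.2  0.2] t 36.2
turn [-0.13 -0.03 -0.05] shift now-axes [ 0.3 -0.3  0.2] target-axes [ 0.3 -0.3  0.2]
clock: 37.33
ee_pos: [474.4, -208.0, 179.5]
ee_rot: [[-0.0, 0.284, -0.959], [-0.0, -0.959, -0.284], [-1.0, 0.0, 0.0]]
contact_force: [-0.4, -0.2, 0.2]
width: 85.2
37.375 [ 474.5 -208.1  179.4] -73.5 [-1.     0.     0.001] [-0.5  0.2 -0.7] 84.7
[ 529.6 -191. ] [70.7 51. ] 16.5 [250.8 122.1]
```

View pics/w33z.png

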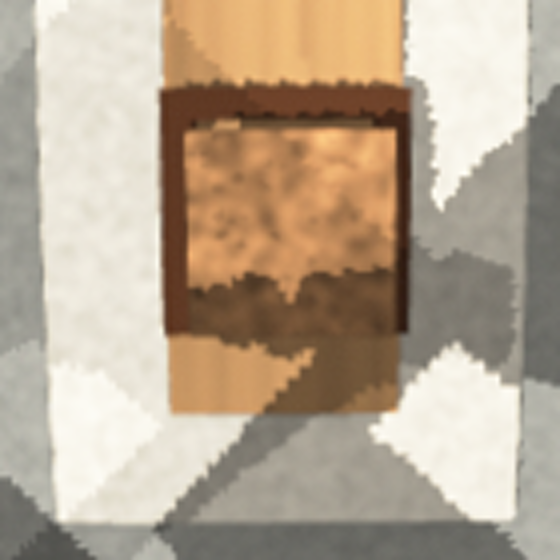

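```bash
python3 - <<'E'
from fit import *
d=wtools();f=lambda q:(180+q[0]/4,80+q[1]/4)
S=lambda h:[(h,h),(h,-h),(-h,-h),(-h,h)]
p,t,r=fit2(S(22),[wray(d,f(a),74) for a in [(184,128),(396,128),(394,335),(188,335)]]);print("pad",p.round(1),t.round(2),r.round(1).tolist())
E
python3 to.py 680 -12 150 -90
```

```text
pad [ 517.2 -195.9] 16.76 [[-0.1, -0.2], [-0.3, 0.2], [0.1, 0.2], [0.4, -0.2]]
pos [ 474.4 -207.8  178.7] w 85.3 F [-0.1  0.1  0.3] t 37.48
turn [16.53  0.12  0.05] shift now-axes [  28.4 -129.2 -252.9] target-axes [  28.7 -195.8 -205.6]
```

```bash
python3 -m handwheel '[5.5,0,0,0,-35,-40,85,5.5,0,0,0,-35,-50,85,5.5,0,0,0,-40,-45,85,0,0,0,0,-40,-30,85,0,0,0,10,-35,0,85,0,0,0,15,0,0,85,0,0,0,0,0,0,85]'; python3 to.py 680 -12 110 -90;python3 jl.py w34.png
```

```text
clock: 38.35
ee_pos: [620.8, 7.1, 141.1]
ee_rot: [[-0.016, -0.009, -1.0], [0.002, -1.0, 0.009], [-1.0, -0.002, 0.016]]
contact_force: [0.8, -0.5, -0.8]
width: 84.6
pos [620.8   7.1 141.1] w 84.6 F [ 0.8 -0.5 -0.8] t 38.35
turn [-0.53  0.94  0.1 ] shift now-axes [ 30.1  18.6 -59.8] target-axes [ 31.1  19.1 -59.2]
38.4 [621.3   6.9 141.9] -90.57 [-1.    -0.002  0.015] [ 0.5  0.2 -0.3] 84.9
```

View pics/w34.png

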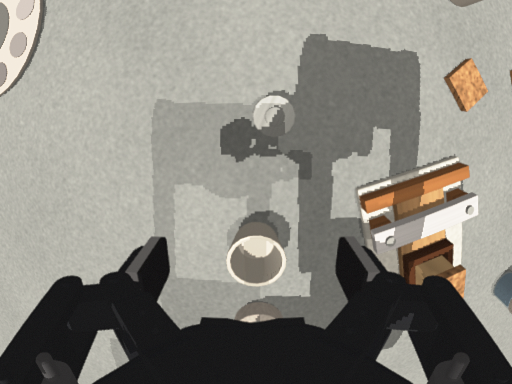

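```bash
python3 - <<'E'
import cv2
a=cv2.imread("pics/w34.png")[80:150,240:310];cv2.imwrite("pics/w34z.png",cv2.resize(a,None,fx=8,fy=8,interpolation=cv2.INTER_CUBIC))
E
```

```text
(no output)
```

View pics/w34z.png

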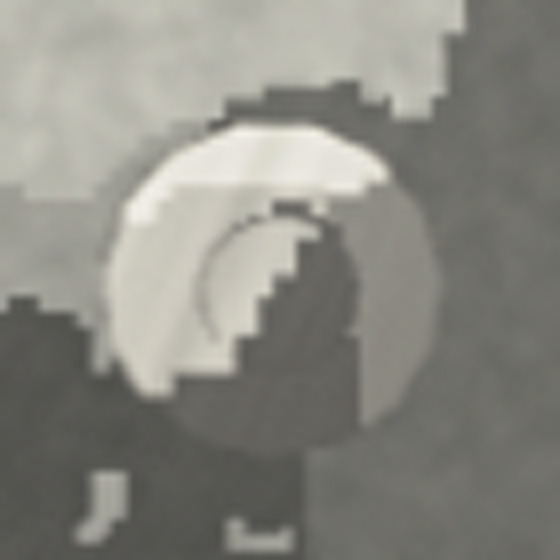

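```bash
python3 - <<'E'
from h import *
d=wtools();print(wray(d,(274.1,115.9),34))
E
python3 to.py 680 -12 60 -90
python3 -m handwheel '[-0.5,0.9,0.1,20,18,-40,85,0,0,0,25,0,-22,85,0,0,0,10,0,0,85,0,0,0,0,0,0,85,0,0,0,0,0,0,85]'; python3 to.py 680 -12 40 -90;python3 jl.py w35.png
```

```text
[682.51084221 -11.98028185]
pos [621.7   6.4 142.9] w 84.9 F [ 0.1  0.  -0.6] t 38.45
turn [-0.61  0.77  0.11] shift now-axes [ 82.   17.9 -59.6] target-axes [ 82.9  18.4 -58.3]
clock: 39.08
ee_pos: [684.5, -18.2, 90.1]
ee_rot: [[0.007, -0.008, -1.0], [-0.001, -1.0, 0.008], [-1.0, 0.001, -0.007]]
contact_force: [0.3, -0.5, 0.3]
width: 85.1
pos [684.5 -18.2  90.1] w 85.1 F [ 0.3 -0.5  0.3] t 39.08
turn [-0.45 -0.4  -0.08] shift now-axes [50.1 -6.2  4.9] target-axes [50.1 -6.2  4.5]
39.125 [684.5 -18.2  90.2] -90.44 [-1.     0.001 -0.007] [0.5 0.2 0.3] 85.1
```

View pics/w35.png

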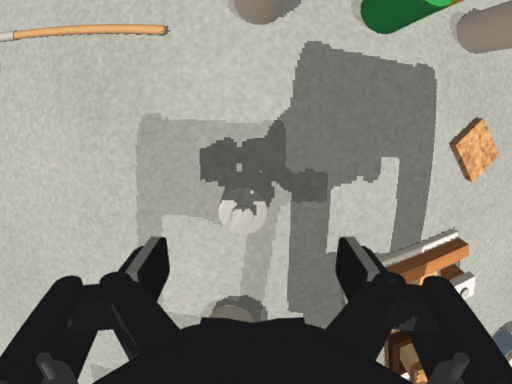

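```bash
python3 - <<'E'
from h import *
d=wtools();print(wray(d,(243,211.5),34));save(d["color"],"w35z.png",(205,175,285,245),7)
E
python3 to.py 682 -12.5 40 -90
python3 -m handwheel '[-0.4,-0.4,-0.1,15,-6,3,85,0,0,0,15,0,0,85,0,0,0,0,0,0,85,0,0,0,0,0,0,85]'; python3 to.py 682 -12.5 10 -90;python3 jl.py w36.png
```

```text
[682.60145593 -12.22267592]
pos [684.7 -17.9  90.4] w 85.2 F [ 0.6  0.1 -0.2] t 39.17
turn [-0.43 -0.43 -0.08] shift now-axes [50.3 -5.5  3.1] target-axes [50.4 -5.4  2.7]
clock: 39.67
ee_pos: [681.0, -10.7, 59.0]
ee_rot: [[0.0, 0.001, -1.0], [0.001, -1.0, -0.001], [-1.0, -0.001, -0.0]]
contact_force: [0.3, -0.4, 0.7]
width: 84.5
pos [681.  -10.7  59. ] w 84.5 F [ 0.3 -0.4  0.7] t 39.67
turn [ 0.05 -0.02  0.04] shift now-axes [49.   1.8 -1. ] target-axes [49.   1.8 -1. ]
39.725 [680.8 -10.7  59. ] -89.95 [-1.    -0.001  0.   ] [ 0.5  0.2 -1. ] 84.6
```

View pics/w36.png

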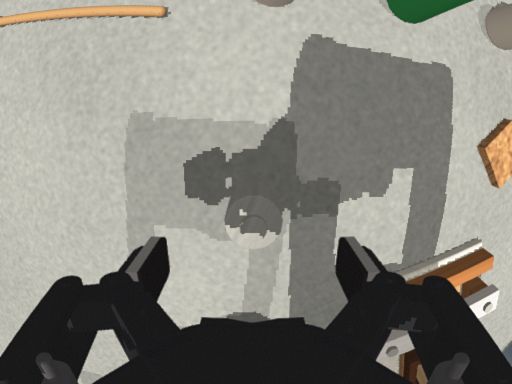

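```bash
python3 -m handwheel '[0,0,0,25,1.5,-1.5,85,0,0,0,15,0,0,85,0,0,0,0,0,0,85,0,0,0,0,0,0,85]' 60; python3 to.py 682.6 -12.2 6 -90
```

```text
clock: 40.22
ee_pos: [684.2, -12.4, 19.7]
ee_rot: [[0.004, 0.001, -1.0], [0.0, -1.0, -0.001], [-1.0, -0.0, -0.004]]
contact_force: [0.2, 0.0, 0.3]
width: 84.9
pos [684.2 -12.4  19.7] w 84.9 F [0.2 0.  0.3] t 40.23
turn [ 0.05 -0.2   0.02] shift now-axes [13.7 -0.2  1.6] target-axes [13.7 -0.2  1.6]
```

```bash
python3 -m handwheel '[0,-0.2,0,10,0,1.6,85,0,0,0,3,0,0,85,0,0,0,0,0,0,60,0,0,0,0,0,0,30,0,0,0,0,0,0,30,0,0,0,0,0,0,30,0,0,0,0,0,0,30]' 60; python3 to.py 682.6 -12.2 6 -90; python3 jl.py w37.png
```

```text
clock: 41.1
ee_pos: [683.9, -12.2, 8.0]
ee_rot: [[0.003, 0.001, -1.0], [0.0, -1.0, -0.001], [-1.0, -0.0, -0.003]]
contact_force: [0.4, 0.8, -1.2]
width: 33.4
pos [683.9 -12.2   8. ] w 33.4 F [ 0.4  0.8 -1.2] t 41.1
turn [ 0.05 -0.19  0.02] shift now-axes [ 2.  -0.   1.3] target-axes [ 2.  -0.   1.3]
41.15 [683.9 -12.3   8. ] -89.96 [-1.    -0.    -0.003] [-0.4 -1.  -0.6] 33.5
```

View pics/w37.png

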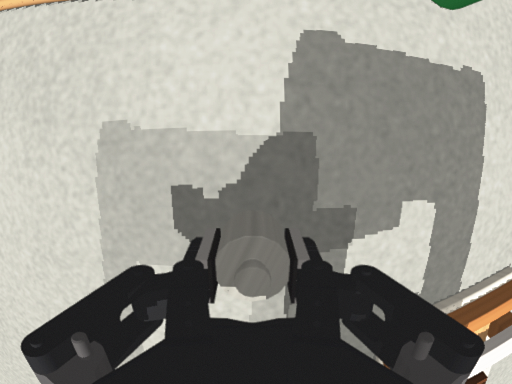

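```bash
python3 -m handwheel '[0,0,0,-30,0,0,30,0,0,0,-50,0,0,30,0,0,0,-50,0,10,30,0,0,0,-15,15,40,30,-5.5,0,0,0,30,40,30,-5.5,0,0,0,40,45,30,-5.5,0,0,0,40,45,30,0,0,0,0,35,15,30,0,0,0,0,0,0,30,0,0,0,0,0,0,30]'; python3 to.py 518.8 -195.2 130 -73.4; python3 jl.py w38.png
```

```text
clock: 42.4
ee_pos: [503.5, -190.0, 152.5]
ee_rot: [[-0.007, 0.296, -0.955], [0.002, -0.955, -0.296], [-1.0, -0.004, 0.006]]
contact_force: [0.4, -0.0, -2.6]
width: 33.3
pos [ 503.5 -190.   152.5] w 33.3 F [ 0.4 -0.  -2.6] t 42.4
turn [0.62 0.33 0.23] shift now-axes [ 22.4   9.6 -13.2] target-axes [ 22.5   9.3 -13.2]
42.45 [ 503.8 -190.1  152.6] -72.74 [-1.    -0.003  0.006] [-0.1 -0.5 -2.7] 33.3
```

View pics/w38.png

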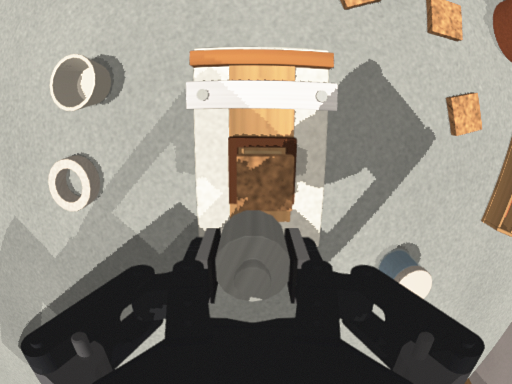

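```bash
python3 -m handwheel '[0.6,0.3,0.2,15,9.5,-13,30,0,0,0,15,0,0,30,0,0,0,0,0,0,30,0,0,0,0,0,0,30]'; python3 to.py 518.8 -195.2 90 -73.4; python3 jl.py w39.png
```

```text
clock: 42.95
ee_pos: [520.8, -192.5, 118.8]
ee_rot: [[-0.002, 0.29, -0.957], [0.001, -0.957, -0.29], [-1.0, -0.002, 0.002]]
contact_force: [0.6, 0.3, -4.0]
width: 33.4
pos [ 520.8 -192.5  118.8] w 33.4 F [ 0.6  0.3 -4. ] t 42.95
turn [0.27 0.09 0.1 ] shift now-axes [28.8  2.   2.7] target-axes [28.8  2.   2.7]
43.0 [ 520.5 -192.4  118.8] -73.14 [-1.    -0.002  0.002] [ 0.9 -0.4 -3.3] 33.4
```

View pics/w39.png

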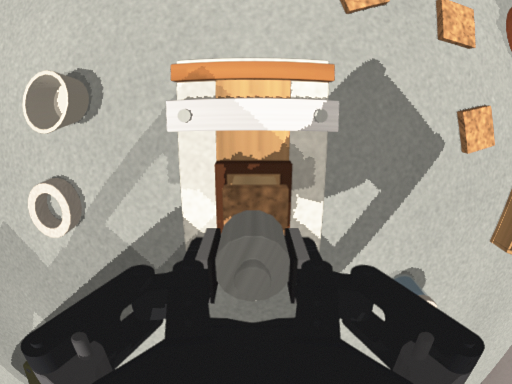

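```bash
python3 -m handwheel '[0.3,0.1,0.1,10,2,2.5,30,0,0,0,10,0,0,30,0,0,0,0,0,0,30,0,0,0,0,0,0,30]'; python3 to.py 518.8 -195.2 84 -73.4; python3 jl.py w40.png
```

```text
clock: 43.5
ee_pos: [518.4, -195.4, 97.8]
ee_rot: [[0.001, 0.284, -0.959], [-0.0, -0.959, -0.284], [-1.0, 0.0, -0.0]]
contact_force: [-0.4, -0.7, -3.3]
width: 32.8
pos [ 518.4 -195.4   97.8] w 32.8 F [-0.4 -0.7 -3.3] t 43.5
turn [-0.08 -0.03 -0.02] shift now-axes [13.8 -0.1 -0.4] target-axes [13.8 -0.  -0.4]
43.55 [ 518.4 -195.3   97.8] -73.47 [-1.  0. -0.] [-0.1  0.3 -3. ] 33.1
```

View pics/w40.png

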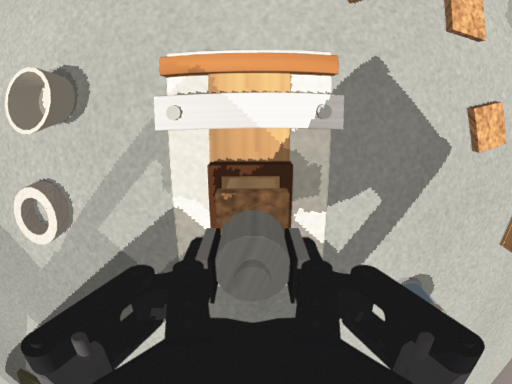

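Weight is centred over the pad (u≈252 for both). Lower in small steps.

```bash
python3 -m handwheel '[0,0,0,8,0,-0.4,30,0,0,0,4,0,0,30,0,0,0,0,0,0,30,0,0,0,1,0,0,30,0,0,0,0,0,0,30]'; python3 to.py 518.8 -195.2 82 -73.4
```

```text
clock: 44.18
ee_pos: [519.2, -195.4, 84.4]
ee_rot: [[0.001, 0.284, -0.959], [-0.001, -0.959, -0.284], [-1.0, 0.001, -0.001]]
contact_force: [0.6, 0.8, -3.1]
width: 33.3
pos [ 519.2 -195.4   84.4] w 33.3 F [ 0.6  0.8 -3.1] t 44.17
turn [-0.07 -0.07 -0.06] shift now-axes [ 2.4 -0.3  0.4] target-axes [ 2.4 -0.3  0.4]
```

```bash
python3 -m handwheel '[0,0,0,1.5,0,0.4,30,0,0,0,0,0,0,30]'; python3 -m handwheel '[0,0,0,0.7,0,0,30,0,0,0,0,0,0,30]'; python3 jl.py w41.png
```

```text
clock: 44.42
ee_pos: [519.0, -195.6, 83.0]
ee_rot: [[0.002, 0.285, -0.959], [-0.001, -0.959, -0.285], [-1.0, 0.001, -0.001]]
contact_force: [0.6, 0.1, -3.1]
width: 33.3
clock: 44.68
ee_pos: [519.0, -195.6, 82.3]
ee_rot: [[0.002, 0.284, -0.959], [-0.001, -0.959, -0.284], [-1.0, 0.001, -0.002]]
contact_force: [-0.4, -0.3, -2.6]
width: 33.5
44.725 [ 519.1 -195.6   82.4] -73.47 [-1.     0.002 -0.002] [-0.   0.6 -2.8] 33.5
```

View pics/w41.png

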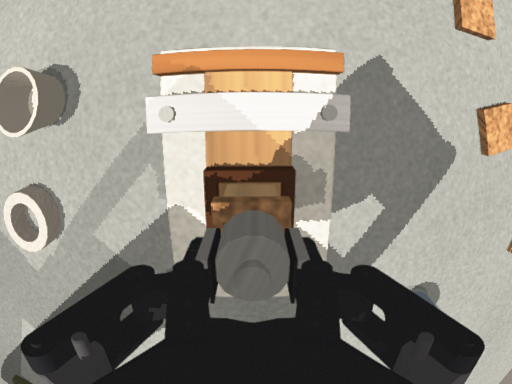

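```bash
python3 -m handwheel '[0,0,0,0.7,0,0,30,0,0,0,0,0,0,30]'|grep -E "pos|force"; python3 -m handwheel '[0,0,0,0.7,0,0,30,0,0,0,0,0,0,30]'|grep -E "pos|force"
```

```text
ee_pos: [519.3, -195.7, 82.0]
contact_force: [-0.2, -0.5, -2.4]
ee_pos: [519.3, -195.7, 82.0]
contact_force: [0.2, 0.5, -2.2]
```

```bash
python3 -m handwheel '[0,0,0,0.7,0,0,30,0,0,0,0,0,0,30]'|grep -E "pos|force"; python3 -m handwheel '[0,0,0,0,0,0,45,0,0,0,0,0,0,65,0,0,0,0,0,0,85,0,0,0,0,0,0,85,0,0,0,-25,0,0,85,0,0,0,-40,0,0,85,0,0,0,-45,0,25,85,0,0,0,-20,0,40,85,0,0,0,0,0,0,85,0,0,0,0,0,0,85]'; python3 jl.py w42.png
```

```text
ee_pos: [519.4, -195.7, 82.0]
contact_force: [-0.2, -0.2, -1.1]
clock: 46.72
ee_pos: [456.9, -215.1, 215.1]
ee_rot: [[0.005, 0.285, -0.959], [-0.003, -0.959, -0.285], [-1.0, 0.004, -0.004]]
contact_force: [-0.6, -0.8, 0.2]
width: 85.2
46.775 [ 456.7 -215.   214.8] -73.42 [-1.     0.004 -0.003] [ 0.2  0.1 -0. ] 84.8
```

View pics/w42.png

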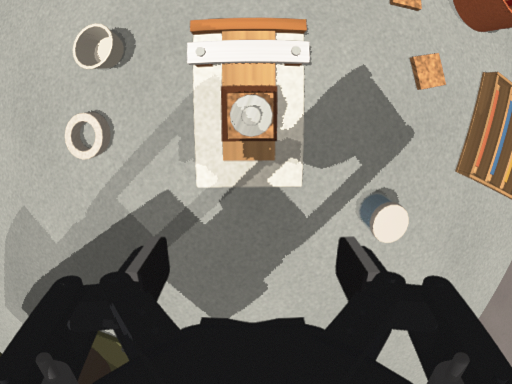

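```bash
python3 - <<'E'
from h import *
a=cv2.imread("pics/w42.png")[70:200,190:310];cv2.imwrite("pics/w42z.png",cv2.resize(a,None,fx=4.5,fy=4.5,interpolation=cv2.INTER_CUBIC))
s=cams.get_image("scene");save(s["color"],"sc2.png",(150,150,270,240),6)
d=cams.get_image("top");save(d["color"],"top2.png",(240,160,440,290),4)
E
```

```text
(no output)
```

View pics/w42z.png

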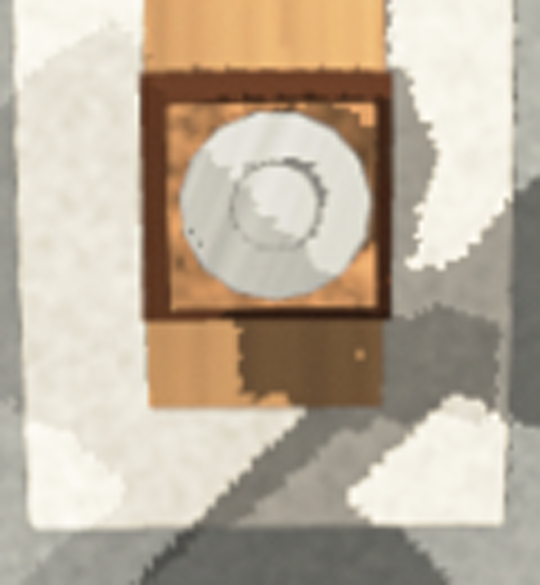

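View pics/sc2.png

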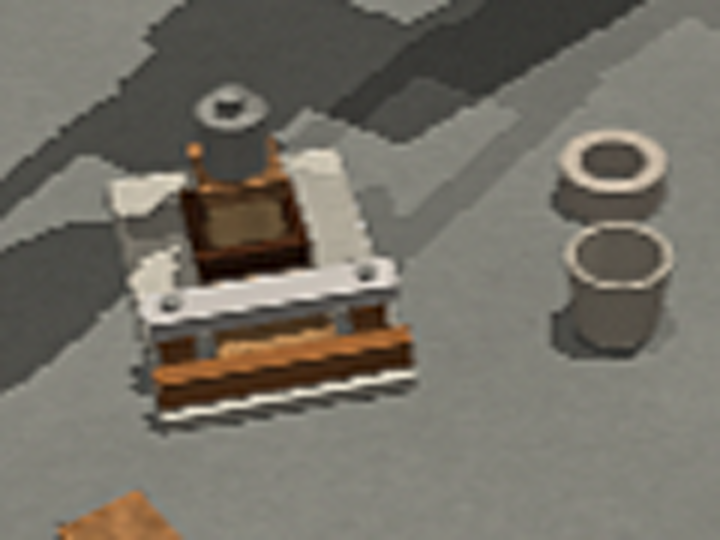

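View pics/top2.png

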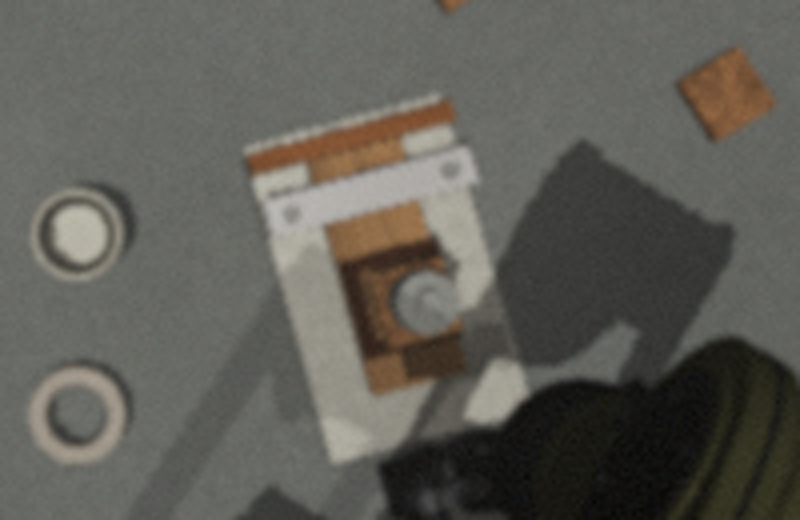

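```bash
python3 - <<'E'
from fit import *
d=wtools();t=cams.get_image("top")
print("weight wrist",wray(d,(251.1,115.4),108),"top",ray(t,(346.5,235.5),108))
f=lambda q:(190+q[0]/4.5,70+q[1]/4.5)
S=lambda h:[(h,h),(h,-h),(-h,-h),(-h,h)]
print("pad",fit2(S(22),[wray(d,f(a),74) for a in [(165,101),(378,101),(376,309),(170,310)]])[:2])
print("frame",fit2(S(30),[wray(d,f(a),38) for a in [(140,72),(393,71),(390,318),(143,319)]])[:2])
E
```

```text
weight wrist [ 517.53623291 -196.22374041] top [ 517.91979054 -196.52724675]
pad (array([ 516.59916105, -195.85953846]), np.float64(16.93113962198259))
frame (array([ 517.85926783, -193.92197728]), np.float64(16.740733177826908))
```

All within about 2 mm and the robot is clear; handing in.

```bash
python3 -c "
from rig import arm
print(arm.job_done())"
```

```text
the job is handed in; nothing more can be done
None
```

The painting is set up in the jig and I handed the job in at about 47 s of the 128 s allowed. `job_done()` gives no verdict, so what follows rests on my own measurements.

**What I did:** I slid the board under the bar until it stopped moving forward against the stop. Then, in order, I placed the frame, the panel (painted face up), the cork pad and the steel weight. The pad was the one nearest the base, 686 mm away; the next nearest was 764 mm.

**Last checks (world x, y in mm):**

| Part | Centre | Yaw |
|---|---|---|
| Frame | (517.9, -193.9) | 16.7° |
| Panel, measured before the pad covered it | (518.3, -195.1) | 16.4° |
| Pad | (516.6, -195.9) | 16.9° |
| Weight, wrist camera | (517.5, -196.2) | – |
| Weight, top camera | (517.9, -196.5) | – |

- **Frame position:** the middle of the open part of the board worked out at about (518 to 520, -193 to -194).
- **Jig angle:** it measured between 16.3° and 16.8° across the views.
- **Board:** its open length measured 110.7 mm before the frame went on, and the views show its end against the stop.
- **Stack:** it looks upright in the scene and wrist pictures.
- **Jar, dish and tape roll:** I saw no contact with any of them. They look undisturbed in the last pictures, but I did not measure their positions again.

**Disagreements:** views differed by only 1 to 2 mm, apart from one early jig reading that was 4 mm off. I put that down to the arm still settling and did not repeat it. The force reading showed no clear rise when the board reached the stop, so "home" rests on the stalled motion and the pictures.

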